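Tare the counter scale for an empty decanter

TASK

Get the counter scale ready for filling the customer's decanter (the round open one with the plain slim neck and flared lip): stand it upright in the middle of the scale's pan, let go, then turn the grey bar knob on the sloping dial until the zero mark on its white disc stands right at the tip of the black needle. Then swing the dial's clear cover shut and press it down until its catch holds it, leaving the decanter on the pan and the zero set, and do not knock over or shove the other glass.

Things in the scene. Friction and masses are not known exactly. Their poses are not given: they have to be found in the camera images.
- decanter: Clear glass decanter, round, no stopper, 145 mm tall; origin at the centre of its underside, z up along its axis. Body 92 mm in diameter at most (12 to 45 mm up), shoulders narrowing from 45 to 102 mm up, then a straight neck 28 mm in diameter from 102 to 134 mm up, and a lip 38 mm in diameter from 140 to 145 mm. Its mass varies, 0.3 to 0.7 kg.
- stoppered: Bystander: square glass decanter with a glass stopper, 75 x 75 mm, 215 mm tall (square body to 110 mm, neck and stopper at most 44 mm in diameter above); origin at the centre of its underside. Loose.
- goblet: Bystander: glass goblet with a thin stem, foot 70 mm and bowl 72 mm in diameter, 170 mm tall; origin at the centre of its underside. Loose.
- tumbler: Bystander: glass tumbler 67 mm in diameter, 90 mm tall; origin at the centre of its underside. Loose.
- vase: Bystander: waisted glass vase, 90 mm in diameter at the rim, 220 mm tall; origin at the centre of its underside. Loose.
- bowl: Bystander: small glass bowl 110 mm in diameter, 50 mm tall; origin at the centre of its underside. Loose.
- scale: The counter scale, fixed to the counter, grey. Origin on the counter under the seam between console and block; x points from the console to the block, z up, front facing -x. Block: x 0 to 150 mm, y +-85 mm, 105 mm high, with the pan above it. Console: x -114 to 0 mm, y +-68 mm, its face sloping up from 35 mm at the front to 101 mm at the seam.
- pan_top (a point): Centre of the top of the pan, a flat round steel plate 160 mm in diameter and 7 mm thick, 78 mm behind the scale's origin and 136 mm above the counter when empty. It sinks on a spring (490 N/m, about 20 mm per kg) under load and swings for under half a second.
- dial_centre (a point): Centre of the flat dial face on the console. Its z axis is the face's normal, leaning 30 degrees from vertical towards the scale's front (the robot's side); its x axis runs up the slope, its y axis to the left as seen from the front. The white bezel disc (88 mm in diameter) covers z 3 to 9 mm; the bar knob on it is 50 mm long, 14 mm wide and stands from z 9 to 31 mm.
- bezel_grip (a point): On the dial's axis, inside the bar knob, 20 mm above the dial face. Turns with the bezel: its x axis runs along the bar (50 mm) towards the zero mark, its y axis across the bar (14 mm wide), z along the dial's normal.
- zero_mark (a point): The zero point: 46 mm out from the dial's axis, 4.5 mm above the face, just off the disc's rim at the outer end of the black line that runs from one end of the bar knob to the rim. Turns with the bezel.
- needle_tip (a point): Inner end of the visible part of the black needle, 46 mm from the dial's axis and 4.5 mm above the face, just outside the white disc; the visible part is a black bar 5 mm wide and 16 mm long, wider than the tick marks. The needle moves with the pan's load; it cannot be touched.
- bezel (a joint): Angle of the bezel (rad), 0 with the zero mark straight up the slope, growing clockwise as seen from the front (looking on the face); -1.6 to 2.8. It stays where it is left (friction 0.05 N m) and starts anticlockwise of where the loaded needle comes to rest.
- needle (a joint): Angle of the needle (rad), same zero and sense as the bezel: 0 with an empty pan, 2.66 per kg on the pan. Zero is set when bezel and needle angles agree.
- cover (a joint): Angle of the dial cover (rad): 0 fully shut, grows as it opens, to 2.2. Starts open at 1.6 to 2.0 and stays where it is left (friction 0.09 N m). From about 0.09 rad it meets a sprung catch and a gasket at its free edge: 11 N there takes it past the catch, and below 0.035 rad it snaps in. Latched it reads about 0.01; unlatched it stays above 0.04.
- cover_hinge (a point): Middle of the cover's hinge, at dial y = -66 mm, z = 0 in the frame of dial_centre (right edge of the dial as seen from the front). Its x axis is the hinge axis; y points from the hinge to the free edge and z out through the window; both turn with the cover about x.
- cover_edge (a point): Middle of the outside of the cover's window, 115 mm from the hinge towards the free edge: the place to push. Its z axis points outwards, square to the window. The cover is a shallow box lid, 131 mm from hinge to free edge and 132 mm along the hinge, the window's outside 38 mm from the hinge plane; a tab stands out 11 mm beyond the free edge at window level.
There are look-alikes about, which are no part of the job. Leave any orange look-alike of the decanter alone.

How it is judged (in metres and radians):
On the way, in this order (a step that is already met when the one before it is completed fails the run):
1. the decanter stands upright on the pan, released and at rest (horizontal distance between decanter and pan_top below 0.038 m and z of decanter in the frame of pan_top between -0.006 and 0.006 m and angle between decanter's own z axis and vertical below 0.1 rad and linear speed of decanter below 0.03 m/s and contact force between decanter and the fingers below 0.2 N), for 0.3 s.
2. the zero mark stands at the needle's tip, with the decanter standing free on the pan (all of step 1 and distance between zero_mark and needle_tip below 0.004 m and velocity of joint bezel between -0.1 and 0.1 rad/s), for 0.3 s.
3. the cover is latched shut with the zero still set (all of step 1 and distance between zero_mark and needle_tip below 0.004 m and value of joint cover below 0.03 rad), for 0.2 s.
At the end, for the whole second after the job is handed in: The decanter stands upright on the pan, its axis within 38 mm of the pan's centre, released and at rest; the zero mark is within 4 mm of the needle's tip; the cover is latched (below 0.03 rad) (all of step 3); the robot touches nothing.
It fails at once if other glass is knocked over or shoved more than 40 mm (distance of any of stoppered, goblet, tumbler, vase, bowl from where it was at the start of the episode above 0.04 m or angle between any of stoppered, goblet, tumbler, vase, bowl's own z axis and vertical above 0.5 rad).
It fails at once if the decanter is tipped more than 35 degrees or dropped below the table top (angle between decanter's own z axis and vertical above 0.61 rad or height (world z) of decanter below -0.05 m).
It also fails if it takes over 72 s, if anything falls off the work surface, if the arm or the gripper's body presses on something with over 40 N, if the wrist force passes 120 N, or if a joint passes its speed limit or range.

ROBOT

A 6-joint arm with a two-finger parallel gripper is mounted at the origin on the work surface. World frame = base frame: x ahead of the robot, y to its left, z up, the work surface at z = 0. Lengths are in mm, angles in degrees, forces in N, time in s.
With the tool pointing down it reaches from about 350 to 1000 mm from the base axis. Payload 7.1 kg.
Tool frame: the origin (TCP) lies on the mounting face of the last link; the fingertips stand 173 mm ahead of it and the grasp point (between the pads) lies 155 mm ahead of it; z points along the fingers, y is the line along which they close (so a half turn about z gives the same grasp; the last joint's range is limited). The gripper opens to 85 mm and grips with 20 to 120 N. Pads are 22 mm wide; open, the fingers measure 114 mm over their backs; the gripper's body (76 mm by 85 mm) begins 54 mm behind the grasp point. The pads swing forward as they close: fully open they stand 13 mm farther back than shut.
Start: joints at [73.052, 24.242, 93.386, -0, 62.372, -1.089], TCP at [170.768, 601.203, 404.719] pointing down, gripper open.
Joint ranges: [-172.04, 172.04], [-51.8, 120.97], [4.93, 147.93], [-75.15, 255.16], [6.16, 154.13], [-145.62, 145.62]. Speed limits (degrees/s): [136.94, 136.94, 172.46, 180, 180, 180].

INTERFACE

Orientations are given as [roll, pitch, yaw] about the fixed x, y, z axes, in that order (R = Rz(yaw) Ry(pitch) Rx(roll)).
In Python, from cell import ctrl gives the robot as it stands.
- The arm moves only by the tool arm_command, never from a script. Its argument "rows" is a list of rows, each an object of numbers: "hand": the opening, from 0 (shut) to 1 (fully open); "dx", "dy", "dz": the shift along the tool's x, y, z in units of 40 mm (1.0 is 40 mm); "roll": the turn about the tool's z in units of 8 degrees (1.0 is 8 degrees). A call has 1 to 5 rows; each row shifts and turns the commanded pose from where the row before left it, along the tool's axes as they then stand; what a row does not reach is not made up. A row lasts 1/10 s, in which the tool goes at most 50 mm and 8.59 degrees, less where a joint would pass 70% of its speed; a pose out of reach is approached as far as the arm can. A call is refused whole if a number of a shift passes 1 or a number of a turn 1, either way. A call with a gripper value outside its range is refused whole. The fingers move at their own pace and stop on an object; "force" is the grip in N (left out, the last holds). Time passes only in rows, so rows that do not move let the fingers close. It gives the time, the measured TCP pose, the force, the opening and the grip force at its end, in the units of the state.
- ctrl.observe(): the state, without advancing time (a new reading comes with each control period).
- ctrl.snapshot(name): name is "side" or "top"; returns a dict with "frame" (420x560x3 uint8, red, green, blue), "z_map" (420x560 float32, mm along the optical axis (not along the pixel's ray), 0 where there is no reading), "fx", "fy", "cx", "cy" (pixels), "k1" (the pictures are not rectified: a ray, as slopes to the right and down, at radius r is drawn at 1 + k1 r^2 times it, then the intrinsics apply), "R" (3x3) and "t" (3): a world point X has camera coordinates R X + t. Camera axes: x right, y down, z forward; pixel columns grow to the right and rows downward; lengths in mm; the calibration is good to about 2 mm. A picture is of the moment at which its call begins.
- ctrl.job_done(): hands the job in; it is judged then, once.
The state is a dict: "clock": time; "joint_pos": joint angles; "qvel": joint speeds; "tau": joint torques, N m; "eef_pos": TCP position; "ee_rot": TCP orientation; "wrist_force": force on the tool from outside, world axes, zero at the start; "ft_torque": the same for the moment, N m; "width": finger opening in mm; "gripper_force": force on a finger pad.
Only numpy, scipy, OpenCV 4.12 (cv2) and the standard library are available. Lean on these libraries where they do the work, as an engineer would, in place of code of your own. Each camera call takes 0.05 s, during which the arm holds its last target. There are 200 camera calls.

## Working session

There is one attempt and no reset: what is moved stays moved. The work goes in short steps, Python scripts to look and compute and a tool call to move; the robot and the scene stay as the last step left them, time stands still between calls to the robot, and variables do not carry over. Pictures are saved under pics/ and viewed, at most 10 in all, crops included, and the job is handed in when it is done.

Besides the shell and the picture viewer there is one more tool, called after "Call:" as name(argument=value, ...) on one line, values as JSON. arm_command: Moves the arm, as the interface text tells. Its arguments: {"type":"object","properties":{"rows":{"type":"array","items":{"type":"object","properties":{"hand":{"type":"number"},"dx":{"type":"number"},"dy":{"type":"number"},"dz":{"type":"number"},"roll":{"type":"number"}}}},"force":{"type":"number"}},"required":["rows"]}

```bash
ls; mkdir -p pics; cat > h.py <<'E'
import numpy as np,cv2
from cell import ctrl
def snap(n):
    s=ctrl.snapshot(n); np.savez('%s.npz'%n,**s); return s
def save(s,name,crop=None,k=1):
    f=s['frame'][:,:,::-1]
    if crop: u0,v0,u1,v1=crop; f=f[v0:v1,u0:u1]
    cv2.imwrite('pics/'+name,cv2.resize(f,None,fx=k,fy=k,interpolation=cv2.INTER_CUBIC))
def K(s): return np.array([[s['fx'],0,s['cx']],[0,s['fy'],s['cy']],[0,0,1.]])
def D(s): return np.array([float(s['k1']),0,0,0])
def ray(s,px):
    p=cv2.undistortPoints(np.array(px,float).reshape(-1,1,2),K(s),D(s)).reshape(-1,2)
    d=np.c_[p,np.ones(len(p))]@s['R']; return -s['R'].T@s['t'],d
def onplane(s,px,p0,n):
    c,d=ray(s,px); n=np.array(n,float); return c+d*(((np.array(p0)-c)@n)/(d@n))[:,None]
def onz(s,px,z): return onplane(s,px,[0,0,z],[0,0,1])
def proj(s,X):
    return cv2.projectPoints(np.array(X,float).reshape(-1,1,3),cv2.Rodrigues(np.array(s['R'],float))[0],np.array(s['t'],float),K(s),D(s))[0].reshape(-1,2)
def tri(s1,p1,s2,p2):
    c1,d1=ray(s1,p1);c2,d2=ray(s2,p2);d1=d1[0];d2=d2[0]
    ab=np.linalg.lstsq(np.c_[d1,-d2],c2-c1,rcond=None)[0];a=c1+ab[0]*d1;b=c2+ab[1]*d2
    return (a+b)/2,np.linalg.norm(a-b)
E
python3 - <<'E'
from h import *
for n in('side','top'):
    s=snap(n);save(s,n+'0.png',k=1.4);print(n,s['fx'],s['k1'],-s['R'].T@s['t'],s['R'][2])
print(ctrl.observe())
E
```

```text
pics
side 480.84090999708667 -0.014407926321753374 [  93.29832959 -944.20920443 1049.99493649] [ 0.27301337  0.6758154  -0.68464388]
top 438.06953062015174 0.02868742061518047 [ 305.21157272    4.35306768 1398.34895766] [ 0.12978933 -0.02077528 -0.99132392]
{'clock': 0.1, 'joint_pos': array([ 7.30517730e+01,  2.42793530e+01,  9.34271454e+01, -8.43246557e-04,
        6.23710524e+01, -1.08809930e+00]), 'qvel': array([-0.07275237,  0.04400494, -0.06235358, -0.14482512,  0.06878751,
       -0.01921435]), 'tau': array([-4.54988040e-04, -5.58427405e+01, -2.82444584e+01, -3.80127494e-05,
        3.04697372e-03,  3.65223661e-05]), 'eef_pos': array([170.70413859, 600.97449303, 404.03025269]), 'ee_rot': array([-1.79922449e+02, -7.26245858e-04,  1.64140263e+02]), 'wrist_force': array([ 0.44348542,  0.29122972, -0.19423082]), 'ft_torque': array([-0.03683865, -0.02427734,  0.01924725]), 'gripper_force': 0.0, 'width': 85.41285152008139}
```

View pics/side0.png

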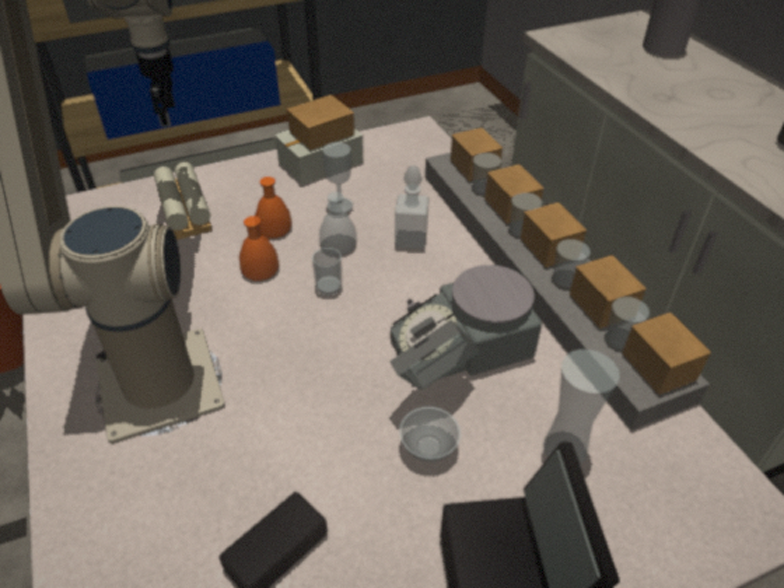

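View pics/top0.png

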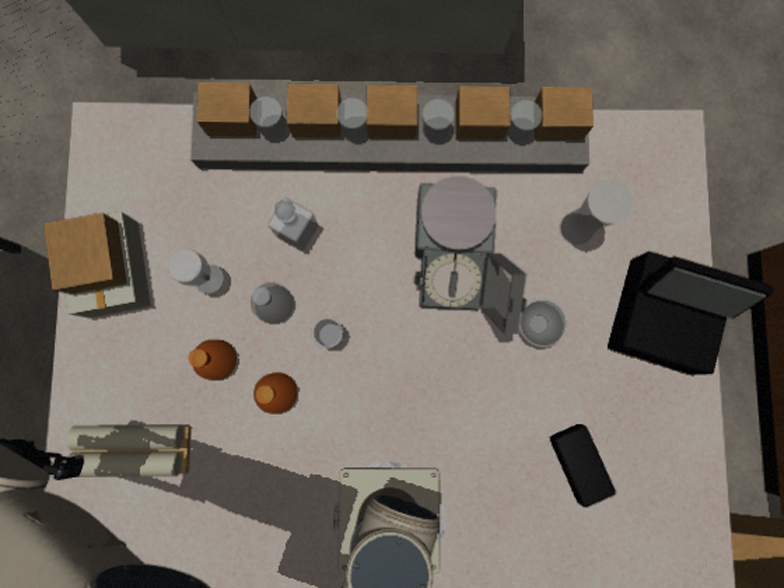

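The side view shows two orange look-alikes (252,255 and 270,210), the clear round decanter (338,230), goblet (338,165), tumbler (327,270), stoppered (411,215) and vase (585,390). The scale is at (470,320), with its cover open to the right. In the top view the candidates are the clear round flask (272,302), orange ones (213,358) and (276,393), and the square stoppered one (291,222). The clear one at (272,302) fits because it is round, open and uncoloured. Next is an enlarged crop to confirm it.

```bash
python3 - <<'E'
from h import *
a=dict(np.load('top.npz'));b=dict(np.load('side.npz'))
def cr(s,c,k): u0,v0,u1,v1=c; return cv2.resize(s['frame'][v0:v1,u0:u1,::-1],(400,300),interpolation=cv2.INTER_CUBIC)
m=np.vstack([np.hstack([cr(a,(110,155,270,275),0),cr(b,(180,90,320,195),0)]),np.hstack([cr(a,(285,120,385,195+0),0),cr(b,(265,180,385,270),0)])])
cv2.imwrite('pics/crop1.png',m)
E
```

```text
(no output)
```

View pics/crop1.png

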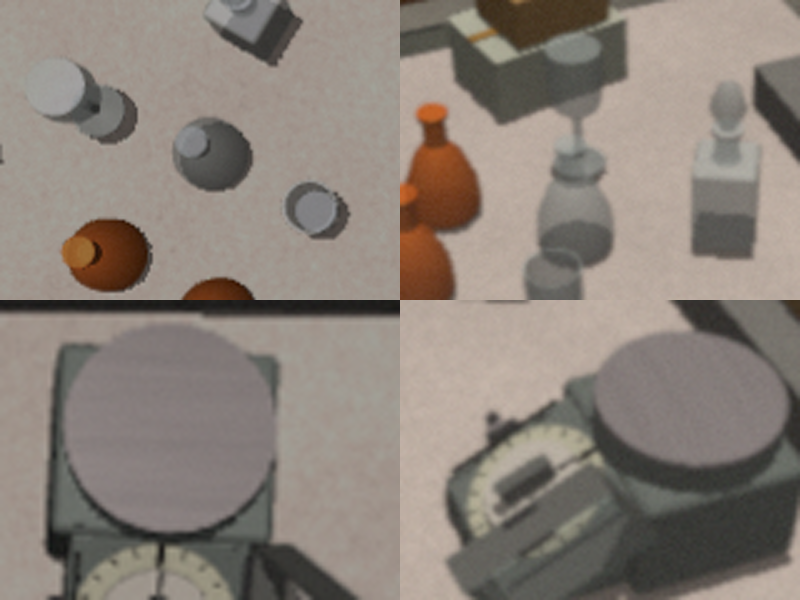

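The crop confirms the clear flask (top full-res lip ≈ (187,212), side lip ≈ (243,147)). It is round, open, and has a slim neck with a flared lip. The pan is centred at about (327,152) in the top view.

```bash
python3 - <<'E'
from h import *
a=dict(np.load('top.npz'));b=dict(np.load('side.npz'))
print('lip top z145',onz(a,[[186.8,211.8]],145),'side',onz(b,[[242.7,147]],145),tri(a,[[186.8,211.8]],b,[[242.7,147]]))
print('body outline top',onz(a,[[110+213*.4,155+155*.4]],30))
# pan by depth/ colour: z of points in top
z=a['z_map'];v,u=np.mgrid[0:420,0:560];ok=z>0
P=np.zeros((420,560,3));p=cv2.undistortPoints(np.stack([u,v],-1).reshape(-1,1,2).astype(float),K(a),D(a)).reshape(420,560,2)
X=(np.dstack([p*z[...,None],z])-a['t'])@a['R']
m=ok&(abs(X[...,2]-136)<12)&(abs(X[...,0]-600)<250)&(abs(X[...,1])<350)
n,l,st,c=cv2.connectedComponentsWithStats(m.astype(np.uint8))
for i in range(1,n):
    if st[i,4]>80:
        Q=X[l==i];print(st[i],c[i],Q.mean(0),Q.std(0))
        (cc,r)=cv2.minEnclosingCircle(Q[:,:2].astype(np.float32));print(cc,r)
# sloped console: depth near dial
m=ok&(X[...,2]>20)&(X[...,2]<128)&(abs(u-322)<45)&(v>160)&(v<240)
Q=X[m]; 
for vv in range(170,226,6): print(vv,[X[vv,uu].round().tolist() for uu in(300,312,324,336,345)])
# block top face corner
m=ok&(abs(X[...,2]-105)<5)&(abs(u-327)<40)&(v>120)&(v<185); print(cv2.minAreaRect(X[m][:,:2].astype(np.float32)))
E
```

```text
lip top z145 [[468.43824911 265.12829725 145.        ]] side [[470.15713912 223.41984233 145.        ]] (array([479.14550318, 271.19859272, 108.73720227]), np.float64(12.293104950885281))
body outline top [[467.18834606 262.426558    30.        ]]
[180  85  20   8  94] [190.06382979  88.        ] [842.75179585 268.84851026 137.17730307] [ 4.36475377 14.04253225  5.45464868]
(849.487548828125, 270.8187255859375) 26.90866470336914
[205  86  93   7 370] [251.2027027   88.25675676] [845.23679487  86.41619091 136.10521494] [ 2.96636736 78.37284235  5.74681363]
(844.11572265625, 87.59685516357422) 138.87965393066406
[303  87  19   7  86] [311.54651163  89.69767442] [842.92608028 -94.97174037 136.69975969] [ 4.07775705 13.82874564  5.49162498]
(849.1175537109375, -96.3172378540039) 26.421751022338867
[327  87  38   5 138] [345.44202899  89.15942029] [ 846.21941451 -197.50462475  135.70098815] [ 1.77768549 32.17485908  5.76402473]
(849.503662109375, -197.49359130859375) 55.54513931274414
[367  87  18   8  90] [375.15555556  90.16666667] [ 843.40384591 -287.06073817  137.06944194] [ 4.4506149
[... 1060 characters left out ...]
91.0]]
200 [[514.0, -63.0, 91.0], [517.0, -100.0, 74.0], [513.0, -134.0, 100.0], [516.0, -173.0, 79.0], [518.0, -202.0, 70.0]]
206 [[501.0, -65.0, 52.0], [499.0, -100.0, 72.0], [496.0, -135.0, 90.0], [501.0, -176.0, 56.0], [501.0, -204.0, 60.0]]
212 [[484.0, -65.0, 41.0], [483.0, -102.0, 48.0], [482.0, -139.0, 58.0], [483.0, -177.0, 52.0], [483.0, -205.0, 52.0]]
218 [[465.0, -65.0, 41.0], [466.0, -103.0, 36.0], [466.0, -141.0, 36.0], [465.0, -177.0, 44.0], [466.0, -206.0, 41.0]]
224 [[450.0, -67.0, 2.0], [450.0, -106.0, 3.0], [451.0, -145.0, -2.0], [451.0, -183.0, 3.0], [451.0, -212.0, -0.0]]
((643.669921875, -145.89866638183594), (164.90074157714844, 187.03573608398438), 0.6039208769798279)
```

Call:
arm_command(rows=[{"roll": 1,"hand": 1},{"roll": 1,"hand": 1},{"roll": 1,"hand": 1},{"roll": 1,"hand": 1},{"roll": 1,"hand": 1}])

```text
validation failed for argument at $.ro...
```

Call:
arm_command(rows=[{"roll": 1},{"roll": 1},{"roll": 1},{"roll": 1},{"roll": 0.27}])

```text
validation failed for argument at $.ro...
```

Call:
arm_command(rows=[{"dx": -0.83,"dy": 0.74},{"dx": -0.83,"dy": 0.74},{"dx": -0.83,"dy": 0.74},{"dx": -0.83,"dy": 0.74},{"dx": -0.83,"dy": 0.74}])

```text
validation failed for argument at $.ro...
```

Call:
arm_command(rows=[{"dx": -0.83,"dy": 0.74},{"dx": -0.83,"dy": 0.74},{"dx": -0.83,"dy": 0.74},{"dx": -0.83,"dy": 0.74},{"dx": 0,"dy": 0}])

```text
validation failed for argument at $.ro...
```

Call:
arm_command(rows=[{"dx": 0,"dy": 0,"dz": 0,"roll": 1,"hand": 1},{"dx": 0,"dy": 0,"dz": 0,"roll": 1,"hand": 1},{"dx": 0,"dy": 0,"dz": 0,"roll": 1,"hand": 1},{"dx": 0,"dy": 0,"dz": 0,"roll": 1,"hand": 1},{"dx": 0,"dy": 0,"dz": 0,"roll": 1,"hand": 1}])

```text
clock: 0.6
eef_pos: [170.7, 601.1, 404.2]
ee_rot: [-180.0, 0.0, 123.8]
wrist_force: [-0.1, -0.2, 0.8]
width: 85.5
gripper_force: 0.0
```

Call:
arm_command(rows=[{"dx": 0,"dy": 0,"dz": 0,"roll": 1,"hand": 1},{"dx": 0,"dy": 0,"dz": 0,"roll": 1,"hand": 1},{"dx": 0,"dy": 0,"dz": 0,"roll": 1,"hand": 1},{"dx": 0,"dy": 0,"dz": 0,"roll": 1,"hand": 1},{"dx": 0,"dy": 0,"dz": 0,"roll": 0.27,"hand": 1}])

```text
clock: 1.1
eef_pos: [170.7, 601.0, 404.2]
ee_rot: [-180.0, 0.1, 89.7]
wrist_force: [0.2, -0.1, -0.7]
width: 85.7
gripper_force: 0.0
```

Call:
arm_command(rows=[{"dx": -0.83,"dy": 0.74,"dz": 0,"roll": 0,"hand": 1},{"dx": -0.83,"dy": 0.74,"dz": 0,"roll": 0,"hand": 1},{"dx": -0.83,"dy": 0.74,"dz": 0,"roll": 0,"hand": 1},{"dx": -0.83,"dy": 0.74,"dz": 0,"roll": 0,"hand": 1},{"dx": -0.83,"dy": 0.74,"dz": 0,"roll": 0,"hand": 1}])

```text
clock: 1.6
eef_pos: [319.5, 433.6, 404.5]
ee_rot: [-180.0, 0.0, 90.0]
wrist_force: [0.8, 1.0, 0.6]
width: 85.4
gripper_force: 0.0
```

Call:
arm_command(rows=[{"dx": -0.83,"dy": 0.74,"dz": 0,"roll": 0,"hand": 1},{"dx": -0.83,"dy": 0.74,"dz": 0,"roll": 0,"hand": 1},{"dx": -0.83,"dy": 0.74,"dz": 0,"roll": 0,"hand": 1},{"dx": -0.83,"dy": 0.74,"dz": 0,"roll": 0,"hand": 1},{"dx": 0,"dy": 0,"dz": 0,"roll": 0,"hand": 1}])

```text
clock: 2.1
eef_pos: [439.7, 299.0, 404.6]
ee_rot: [180.0, 0.1, 89.7]
wrist_force: [0.0, 0.8, 0.2]
width: 85.3
gripper_force: 0.0
```

```bash
python3 - <<'E'
from h import *
o=ctrl.observe();print(o['eef_pos'],o['ee_rot'],o['joint_pos'])
a=dict(np.load('top.npz'))
print('goblet rim',onz(a,[[136,190]],170),'foot',onz(a,[[152,200]],2),'tumbler',onz(a,[[236,239]],90),'stop',onz(a,[[205,150]],210),'vase',onz(a,[[435,144]],220),'bowl',onz(a,[[387,231]],50))
E
```

```text
[439.65912362 298.99309439 404.55529401] [1.79964363e+02 5.52567255e-02 8.97095703e+01] [ 3.29512391e+01  1.64406565e+01  1.05195038e+02 -7.72255546e-02
  5.83648129e+01  3.32821575e+01]
goblet rim [[526.13201963 403.85008887 170.        ]] foot [[524.35211687 406.49205367   2.        ]] tumbler [[394.85551097 128.21355382  90.        ]] stop [[633.08673474 207.13700752 210.        ]] vase [[ 653.36947237 -431.39992076  220.        ]] bowl [[ 425.02414838 -334.42827874   50.        ]]
```

Call:
arm_command(rows=[{"dx": -0.8,"dy": 0.74,"dz": 0,"roll": 0,"hand": 1},{"dx": 0,"dy": 0,"dz": 0.9,"roll": 0,"hand": 1},{"dx": 0,"dy": 0,"dz": 0.9,"roll": 0,"hand": 1},{"dx": 0,"dy": 0,"dz": 0.9,"roll": 0,"hand": 1},{"dx": 0,"dy": 0,"dz": 0.55,"roll": 0,"hand": 1}])

```text
clock: 2.6
eef_pos: [465.5, 270.1, 272.1]
ee_rot: [-179.8, 0.1, 90.0]
wrist_force: [0.3, 0.3, -0.5]
width: 85.6
gripper_force: 0.0
```

```bash
python3 - <<'E'
from h import *
o=ctrl.observe();print(o['eef_pos'],o['wrist_force'])
s=snap('side');t=snap('top')
m=np.hstack([cv2.resize(x['frame'][v:v+90,u:u+90,::-1],(400,400),interpolation=cv2.INTER_CUBIC) for x,u,v in((s,195,100),(t,145,165))])
cv2.imwrite('pics/grasp.png',m)
E
```

```text
[465.54164295 270.05905114 272.05106658] [ 0.27427894  0.28754002 -0.46123605]
```

View pics/grasp.png

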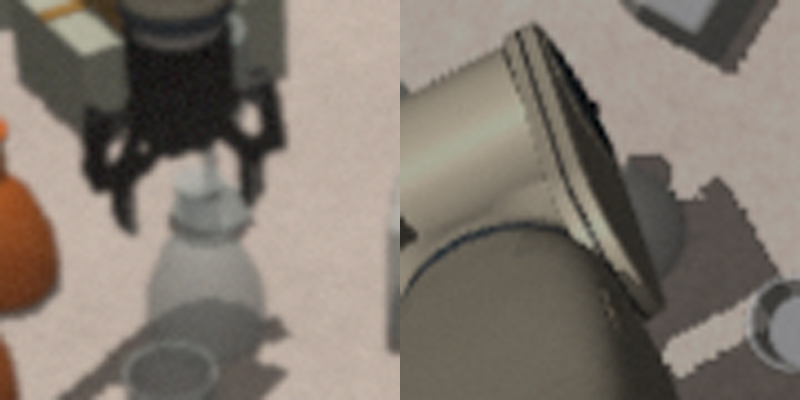

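The fingers straddle the neck, with the decanter slightly right of their middle. I'll check the centring with projections before closing.

```bash
python3 - <<'E'
from h import *
s=dict(np.load('side.npz'))
P=[[469.5,267,143],[469.5,267,30],[465.5-42,270,112],[465.5+42,270,112]]
print(((proj(s,P)-[195,100])*400/90).round())
E
```

```text
[[191. 178.]
 [199. 300.]
 [132. 225.]
 [240. 198.]]
```

Call:
arm_command(rows=[{"dx": -0.08,"dy": 0.14,"dz": 0,"roll": 0,"hand": 1},{"dx": 0,"dy": 0,"dz": 0,"roll": 0,"hand": 0.6},{"dx": 0,"dy": 0,"dz": 0,"roll": 0,"hand": 0.45},{"dx": 0,"dy": 0,"dz": 0,"roll": 0,"hand": 0.4},{"dx": 0,"dy": 0,"dz": 0,"roll": 0,"hand": 0.35}], force=50)

```text
clock: 3.2
eef_pos: [472.3, 267.2, 275.7]
ee_rot: [180.0, -0.0, 90.0]
wrist_force: [-3.2, -0.2, 8.3]
width: 33.4
gripper_force: 43.8
```

Call:
arm_command(rows=[{"dx": 0,"dy": 0,"dz": 0,"roll": 0,"hand": 0.3},{"dx": 0,"dy": 0,"dz": 0,"roll": 0,"hand": 0.2},{"dx": 0,"dy": 0,"dz": 0,"roll": 0,"hand": 0.1},{"dx": 0,"dy": 0,"dz": 0,"roll": 0,"hand": 0},{"dx": 0,"dy": 0,"dz": 0,"roll": 0,"hand": 0}], force=50)

```text
clock: 3.7
eef_pos: [472.2, 267.3, 275.7]
ee_rot: [180.0, -0.0, 90.0]
wrist_force: [-2.4, -0.3, 7.1]
width: 33.2
gripper_force: 44.0
```

Width 33 mm with an upward reaction means the tips are on the shoulder. I'll regrip about 7 mm higher.

Call:
arm_command(rows=[{"dx": 0,"dy": 0,"dz": 0,"roll": 0,"hand": 0.5},{"dx": 0,"dy": 0,"dz": -0.17,"roll": 0,"hand": 0.5},{"dx": 0,"dy": 0,"dz": 0,"roll": 0,"hand": 0.35},{"dx": 0,"dy": 0,"dz": 0,"roll": 0,"hand": 0.2},{"dx": 0,"dy": 0,"dz": 0,"roll": 0,"hand": 0}], force=50)

```text
clock: 4.2
eef_pos: [472.3, 267.2, 282.8]
ee_rot: [180.0, -0.0, 90.0]
wrist_force: [-3.9, -0.6, 10.6]
width: 35.2
gripper_force: 48.5
```

Call:
arm_command(rows=[{"dx": 0,"dy": 0,"dz": 0,"roll": 0,"hand": 0},{"dx": 0,"dy": 0,"dz": 0,"roll": 0,"hand": 0}], force=50)

```text
clock: 4.4
eef_pos: [472.3, 267.2, 282.9]
ee_rot: [180.0, -0.0, 90.0]
wrist_force: [-3.3, -0.9, 11.2]
width: 35.2
gripper_force: 48.5
```

Width grew to 35 mm, so it was the lip flare being touched, not the shoulder. I'll go lower.

Call:
arm_command(rows=[{"dx": 0,"dy": 0,"dz": 0,"roll": 0,"hand": 0.6},{"dx": 0,"dy": 0,"dz": 0,"roll": 0,"hand": 0.6},{"dx": 0,"dy": 0,"dz": 0.45,"roll": 0,"hand": 0.6},{"dx": 0,"dy": 0,"dz": 0,"roll": 0,"hand": 0.35},{"dx": 0,"dy": 0,"dz": 0,"roll": 0,"hand": 0.2}], force=50)

```text
clock: 4.9
eef_pos: [472.3, 267.1, 264.3]
ee_rot: [-179.9, 0.0, 90.0]
wrist_force: [-6.4, -2.8, 16.7]
width: 38.6
gripper_force: 43.1
```

Call:
arm_command(rows=[{"dx": 0,"dy": 0,"dz": 0,"roll": 0,"hand": 0},{"dx": 0,"dy": 0,"dz": 0,"roll": 0,"hand": 0},{"dx": 0,"dy": 0,"dz": 0,"roll": 0,"hand": 0}], force=50)

```text
clock: 5.2
eef_pos: [472.2, 267.1, 264.7]
ee_rot: [-180.0, 0.0, 90.0]
wrist_force: [-3.2, -2.2, 11.1]
width: 38.3
gripper_force: 41.7
```

Call:
arm_command(rows=[{"dx": 0,"dy": 0,"dz": 0,"roll": 0,"hand": 0.6},{"dx": 0,"dy": 0,"dz": 0,"roll": 0,"hand": 0.6},{"dx": 0,"dy": 0,"dz": -0.35,"roll": 0,"hand": 0.6},{"dx": 0,"dy": 0,"dz": 0,"roll": 0,"hand": 0.45},{"dx": 0,"dy": 0,"dz": 0,"roll": 0,"hand": 0.2}], force=50)

```text
clock: 5.7
eef_pos: [472.6, 267.5, 279.2]
ee_rot: [179.9, -0.1, 90.0]
wrist_force: [-3.9, -0.4, 14.4]
width: 35.0
gripper_force: 48.2
```

Call:
arm_command(rows=[{"dx": 0,"dy": 0,"dz": 0,"roll": 0,"hand": 0},{"dx": 0,"dy": 0,"dz": 0,"roll": 0,"hand": 0},{"dx": 0,"dy": 0,"dz": 0,"roll": 0,"hand": 0}], force=50)

```text
clock: 6.0
eef_pos: [472.6, 267.5, 279.2]
ee_rot: [179.9, -0.1, 90.0]
wrist_force: [-3.6, -0.2, 14.5]
width: 34.9
gripper_force: 48.2
```

```bash
python3 - <<'E'
from h import *
o=ctrl.observe();print(o['eef_pos'],o['wrist_force'],o['ft_torque'])
s=snap('side')
save(s,'g2.png',(195,90,295,190),6)
P=[[472,267,143],[472,267,102],[472,267,30]]
print(((proj(s,P)-[195,90])*6).round())
E
```

```text
[472.61437848 267.48243052 279.18859805] [-3.59107623 -0.20445408 14.45229058] [-0.11815934  0.40163399  0.03293351]
[[262. 299.]
 [266. 361.]
 [273. 464.]]
```

View pics/g2.png

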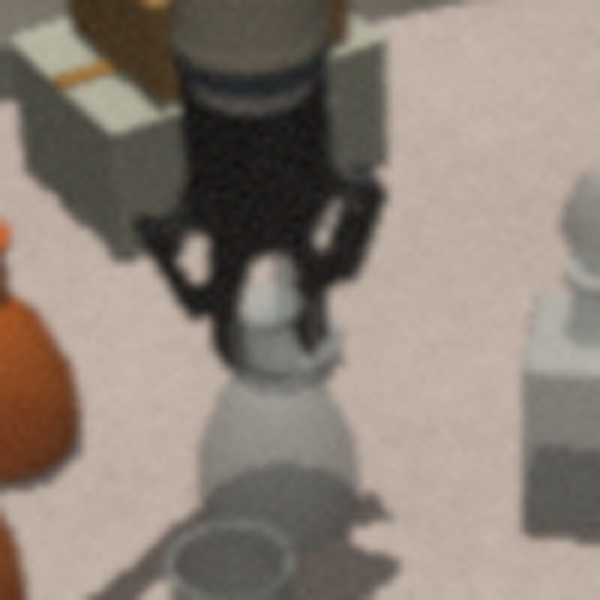

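The pads clasp the neck and lip at (270,310), with the tips at the neck's base. I'll regrip slightly lower, then test-lift.

Call:
arm_command(rows=[{"dx": 0,"dy": 0,"dz": 0,"roll": 0,"hand": 0.6},{"dx": 0,"dy": 0.05,"dz": 0,"roll": 0,"hand": 0.6},{"dx": 0,"dy": 0,"dz": 0.13,"roll": 0,"hand": 0.5},{"dx": 0,"dy": 0,"dz": 0,"roll": 0,"hand": 0.45},{"dx": 0,"dy": 0,"dz": 0,"roll": 0,"hand": 0.4}], force=60)

```text
clock: 6.55
eef_pos: [473.9, 266.9, 271.7]
ee_rot: [-179.9, 0.0, 90.0]
wrist_force: [-1.9, -0.7, 0.4]
width: 33.9
gripper_force: 1.7
```

Call:
arm_command(rows=[{"dx": 0,"dy": 0,"dz": 0,"roll": 0,"hand": 0.3},{"dx": 0,"dy": 0,"dz": 0,"roll": 0,"hand": 0},{"dx": 0,"dy": 0,"dz": 0,"roll": 0,"hand": 0}], force=60)

```text
clock: 6.85
eef_pos: [474.2, 267.0, 271.9]
ee_rot: [180.0, 0.0, 90.0]
wrist_force: [-0.3, 0.3, -5.9]
width: 32.0
gripper_force: 58.8
```

Call:
arm_command(rows=[{"dx": 0,"dy": 0,"dz": -0.3,"roll": 0,"hand": 0},{"dx": 0,"dy": 0,"dz": -0.3,"roll": 0,"hand": 0},{"dx": 0,"dy": 0,"dz": 0,"roll": 0,"hand": 0},{"dx": 0,"dy": 0,"dz": 0,"roll": 0,"hand": 0}])

```text
clock: 7.25
eef_pos: [474.5, 267.2, 297.1]
ee_rot: [179.9, -0.0, 90.0]
wrist_force: [-0.3, 0.3, -6.4]
width: 31.9
gripper_force: 59.4
```

Held, about 6 N. Lift and carry to above the pan.

Call:
arm_command(rows=[{"dx": 0,"dy": 0,"dz": -0.7,"roll": 0,"hand": 0},{"dx": 0,"dy": 0,"dz": -0.9,"roll": 0,"hand": 0},{"dx": 0,"dy": 0,"dz": -0.9,"roll": 0,"hand": 0},{"dx": -0.3,"dy": 0,"dz": -0.8,"roll": 0,"hand": 0},{"dx": -0.6,"dy": 0,"dz": -0.2,"roll": 0,"hand": 0}])

```text
clock: 7.75
eef_pos: [475.0, 232.0, 440.1]
ee_rot: [179.6, -0.2, 90.1]
wrist_force: [0.3, -0.1, -7.1]
width: 31.8
gripper_force: 60.4
```

Call:
arm_command(rows=[{"dx": -0.8,"dy": 0,"dz": 0,"roll": 0,"hand": 0},{"dx": -0.9,"dy": 0,"dz": 0,"roll": 0,"hand": 0},{"dx": -0.9,"dy": 0,"dz": 0,"roll": 0,"hand": 0},{"dx": -0.9,"dy": 0.2,"dz": 0,"roll": 0,"hand": 0},{"dx": -0.8,"dy": 0.5,"dz": 0,"roll": 0,"hand": 0}])

```text
clock: 8.25
eef_pos: [500.8, 57.5, 435.9]
ee_rot: [-179.9, 0.0, 90.0]
wrist_force: [1.6, -0.2, -5.5]
width: 31.8
gripper_force: 60.6
```

Call:
arm_command(rows=[{"dx": -0.8,"dy": 0.5,"dz": 0,"roll": 0,"hand": 0},{"dx": -0.8,"dy": 0.6,"dz": 0,"roll": 0,"hand": 0},{"dx": -0.8,"dy": 0.6,"dz": 0,"roll": 0,"hand": 0},{"dx": -0.8,"dy": 0.6,"dz": 0,"roll": 0,"hand": 0},{"dx": -0.6,"dy": 0.6,"dz": 0,"roll": 0,"hand": 0}])

```text
clock: 8.75
eef_pos: [618.6, -95.0, 435.6]
ee_rot: [-179.9, 0.0, 89.9]
wrist_force: [1.2, 0.5, -5.7]
width: 31.8
gripper_force: 60.6
```

Call:
arm_command(rows=[{"dx": -0.4,"dy": 0.5,"dz": 0,"roll": 0,"hand": 0},{"dx": 0,"dy": 0.2,"dz": 0,"roll": 0,"hand": 0},{"dx": 0,"dy": 0,"dz": 0,"roll": 0,"hand": 0},{"dx": 0,"dy": 0,"dz": 0,"roll": 0,"hand": 0}])

```text
clock: 9.15
eef_pos: [645.4, -108.4, 435.5]
ee_rot: [-179.9, -0.0, 90.0]
wrist_force: [-0.6, 0.7, -5.5]
width: 31.6
gripper_force: 61.0
```

```bash
python3 - <<'E'
from h import *
o=ctrl.observe();print(o['eef_pos'],o['wrist_force'],o['ee_rot'])
s=snap('side');save(s,'pan.png',(220,110,420,260),4)
x,y,z=o['eef_pos']
print(((proj(s,[[651.5,-139.3,136],[x,y,z-272.5],[x,y,z-272.5+143]])-[220,110])*4).round())
E
```

```text
[ 645.44273079 -108.39328649  435.48085445] [-0.59001842  0.67134253 -5.46556899] [-1.79873431e+02 -3.11356880e-02  9.00032194e+01]
[[519. 388.]
 [494. 333.]
 [515. 167.]]
```

View pics/pan.png

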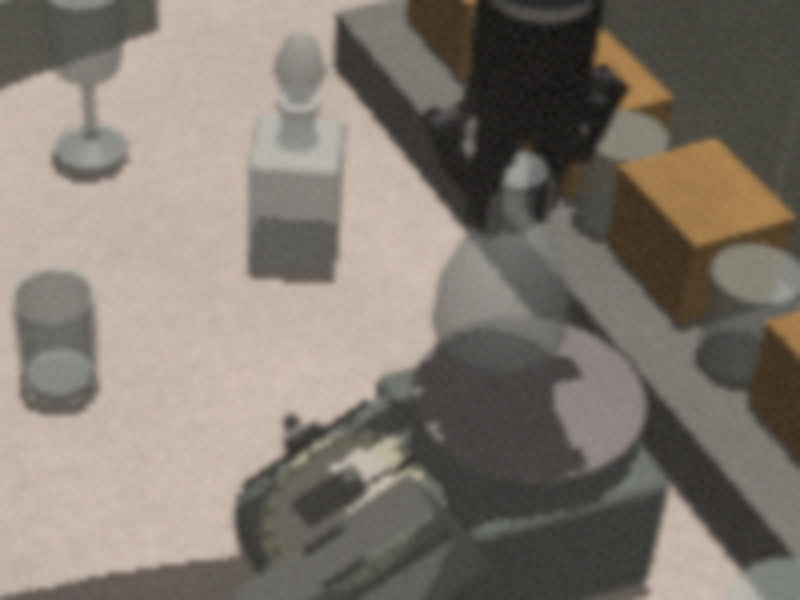

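Decanter upright over the pan, its base at (500,335) and the pan centre at (530,403). Moving to centre and lowering.

Call:
arm_command(rows=[{"dx": -0.77,"dy": 0.16,"dz": 0,"roll": 0,"hand": 0},{"dx": 0,"dy": 0,"dz": 0.2,"roll": 0,"hand": 0},{"dx": 0,"dy": 0,"dz": 0.25,"roll": 0,"hand": 0},{"dx": 0,"dy": 0,"dz": 0.2,"roll": 0,"hand": 0},{"dx": 0,"dy": 0,"dz": 0,"roll": 0,"hand": 0}])

```text
clock: 9.7
eef_pos: [651.7, -138.9, 408.4]
ee_rot: [-179.8, -0.1, 90.0]
wrist_force: [-0.1, -0.1, -5.9]
width: 31.8
gripper_force: 61.3
```

Call:
arm_command(rows=[{"dx": 0,"dy": 0,"dz": 0.12,"roll": 0,"hand": 0},{"dx": 0,"dy": 0,"dz": 0,"roll": 0,"hand": 0}])

```text
clock: 9.9
eef_pos: [652.5, -139.3, 405.3]
ee_rot: [-180.0, -0.0, 90.0]
wrist_force: [0.1, -0.5, -3.5]
width: 31.8
gripper_force: 61.4
```

Call:
arm_command(rows=[{"dx": 0,"dy": 0,"dz": 0.1,"roll": 0,"hand": 0},{"dx": 0,"dy": 0,"dz": 0,"roll": 0,"hand": 0}])

```text
clock: 10.1
eef_pos: [652.6, -139.7, 401.6]
ee_rot: [180.0, 0.0, 90.0]
wrist_force: [0.3, -0.1, -3.0]
width: 31.6
gripper_force: 61.5
```

Call:
arm_command(rows=[{"dx": 0,"dy": 0,"dz": 0.08,"roll": 0,"hand": 0},{"dx": 0,"dy": 0,"dz": 0,"roll": 0,"hand": 0}])

```text
clock: 10.3
eef_pos: [652.6, -139.8, 398.4]
ee_rot: [180.0, 0.0, 90.0]
wrist_force: [-0.1, 0.1, -1.6]
width: 31.9
gripper_force: 61.6
```

Call:
arm_command(rows=[{"dx": 0,"dy": 0,"dz": 0.08,"roll": 0,"hand": 0},{"dx": 0,"dy": 0,"dz": 0,"roll": 0,"hand": 0},{"dx": 0,"dy": 0,"dz": 0,"roll": 0,"hand": 0.5},{"dx": 0,"dy": 0,"dz": 0,"roll": 0,"hand": 1},{"dx": 0,"dy": 0,"dz": 0,"roll": 0,"hand": 1}])

```text
clock: 10.8
eef_pos: [652.7, -139.8, 395.4]
ee_rot: [180.0, 0.0, 90.0]
wrist_force: [0.4, 0.1, 0.2]
width: 70.4
gripper_force: 0.0
```

Call:
arm_command(rows=[{"dx": 0,"dy": 0,"dz": 0,"roll": 0,"hand": 1},{"dx": 0,"dy": 0,"dz": -0.5,"roll": 0,"hand": 1},{"dx": 0,"dy": 0,"dz": -0.8,"roll": 0,"hand": 1},{"dx": 0,"dy": 0,"dz": -0.9,"roll": 0,"hand": 1},{"dx": 0,"dy": 0,"dz": -0.6,"roll": 0,"hand": 1}])

```text
clock: 11.3
eef_pos: [652.8, -139.8, 510.0]
ee_rot: [179.8, 0.0, 90.0]
wrist_force: [0.3, -0.4, -0.6]
width: 85.2
gripper_force: 0.0
```

Call:
arm_command(rows=[{"dx": 0.9,"dy": 0,"dz": 0,"roll": 0,"hand": 1},{"dx": 0.9,"dy": 0,"dz": 0,"roll": 0,"hand": 0.5},{"dx": 0.9,"dy": -0.5,"dz": 0,"roll": 0,"hand": 0},{"dx": 0.5,"dy": -0.9,"dz": 0,"roll": 0,"hand": 0},{"dx": 0,"dy": -0.5,"dz": 0,"roll": 0,"hand": 0}])

```text
clock: 11.8
eef_pos: [574.7, -9.3, 506.9]
ee_rot: [-179.9, -0.0, 90.1]
wrist_force: [-0.4, -0.5, 0.6]
width: 28.2
gripper_force: 0.0
```

```bash
python3 - <<'E'
from h import *
o=ctrl.observe();print(o['eef_pos'],o['joint_pos'])
t=snap('top');s=snap('side')
f=lambda x,u,v,w,h:cv2.resize(x['frame'][v:v+h,u:u+w,::-1],(400,int(400*h/w)),interpolation=cv2.INTER_CUBIC)
m=np.hstack([f(t,280,115,100,125),f(s,260,150,100,125)]);cv2.imwrite('pics/placed.png',m)
E
```

```text
[574.66336975  -9.31380519 506.9232728 ] [-2.12256513e+00  1.41554707e+01  9.38877143e+01  3.61382512e-02
  7.20215299e+01 -2.27949152e+00]
```

View pics/placed.png

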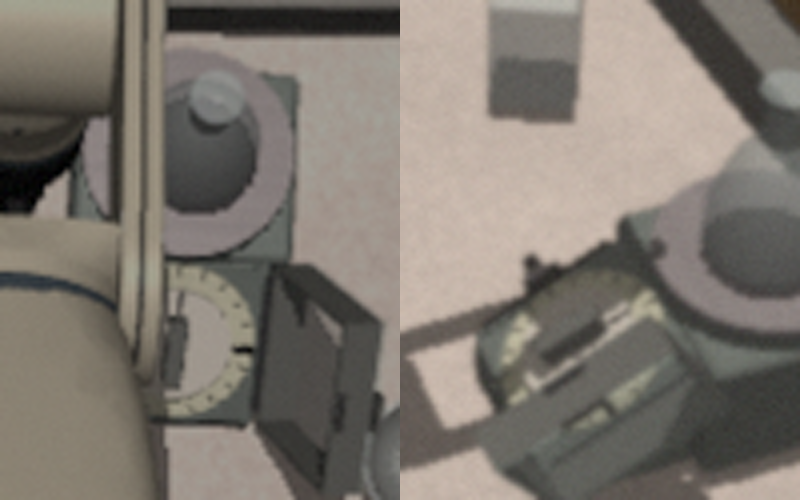

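The decanter stands near the pan's middle (top crop (210,140)). The needle now sits at about 90° right (245,350), and the bar is still nearly straight up and down the slope. I'll clear the view to measure the dial.

Call:
arm_command(rows=[{"dx": 0.9,"dy": -0.4,"dz": 0,"roll": 0,"hand": 0},{"dx": 0.9,"dy": -0.4,"dz": 0,"roll": 0,"hand": 0},{"dx": 0.9,"dy": -0.4,"dz": 0,"roll": 0,"hand": 0},{"dx": 0.9,"dy": -0.4,"dz": 0,"roll": 0,"hand": 0},{"dx": 0.9,"dy": 0,"dz": 0,"roll": 0,"hand": 0}])

```text
clock: 12.4
eef_pos: [512.0, 169.3, 507.5]
ee_rot: [180.0, -0.0, 89.9]
wrist_force: [0.8, 0.9, 0.5]
width: 0.5
gripper_force: 0.0
```

```bash
cat >> h.py <<'E'
def cloud(a):
    z=a['z_map'];v,u=np.mgrid[0:420,0:560]
    p=cv2.undistortPoints(np.stack([u,v],-1).reshape(-1,1,2).astype(float),K(a),D(a)).reshape(420,560,2)
    X=(np.dstack([p*z[...,None],z])-a['t'])@a['R']; X[z<=0]=np.nan; return X
N=np.array([-.5,0,.8660254])
E
python3 - <<'E'
from h import *
a=snap('top');X=cloud(a)
save(a,'dial.png',(285,165,385,240),8)
# bezel ring: bright yellow/white pixels near dial
f=a['frame'].astype(int);v,u=np.mgrid[0:420,0:560]
box=(u>290)&(u<350)&(v>170)&(v<225)
# plane fit of face with normal check
m=box&np.isfinite(X[...,2])&(X[...,2]>40)&(X[...,2]<105)&(X[...,0]<565)
Q=X[m];w=np.ones(len(Q),bool)
for _ in range(6):
    A=np.c_[Q[w][:,:2],np.ones(w.sum())];c=np.linalg.lstsq(A,Q[w][:,2],rcond=None)[0];r=Q[:,2]-np.c_[Q[:,:2],np.ones(len(Q))]@c;w=abs(r)<max(4,1.5*np.std(r[w]))
print('plane z=ax+by+c',c,w.sum(),'yaw',np.degrees(np.arctan2(c[1],c[0])))
# dial bright mask
g=box&(f.min(2)>110)
P=np.c_[u[g],v[g]].astype(np.float32);h=cv2.convexHull(P);e=cv2.fitEllipse(h);print(e)
d0=np.array([651.5-78-57,-139.3,68])
for o in(0,6): print(o,onplane(a,[e[0]],d0+o*N,N))
# decanter lip
b=np.isfinite(X[...,2])&(X[...,2]>240)&(abs(X[...,0]-650)<90)&(abs(X[...,1]+140)<90);print('lip',np.nanmean(X[b],0),b.sum())
# cover points
b=(X[...,1]<-205)&(X[...,1]>-290)&(X[...,0]>440)&(X[...,0]<600)&(X[...,2]>60);Q=X[b]
print('cover',len(Q),Q.min(0),Q.max(0))
i=np.argsort(-Q@N)[:12];print(Q[i].round())
E
```

```text
plane z=ax+by+c [ 5.72988391e-01 -7.45894734e-03 -2.25959669e+02] 891 yaw -0.7458127784750892Traceback (most recent call last):
  File "<stdin>", line 15, in <module>
cv2.error: OpenCV(4.12.0) /io/opencv/modules/imgproc/src/shapedescr.cpp:361: error: (-201:Incorrect size of input array) There should be at least 5 points to fit the ellipse in function 'fitEllipseNoDirect'
```

View pics/dial.png

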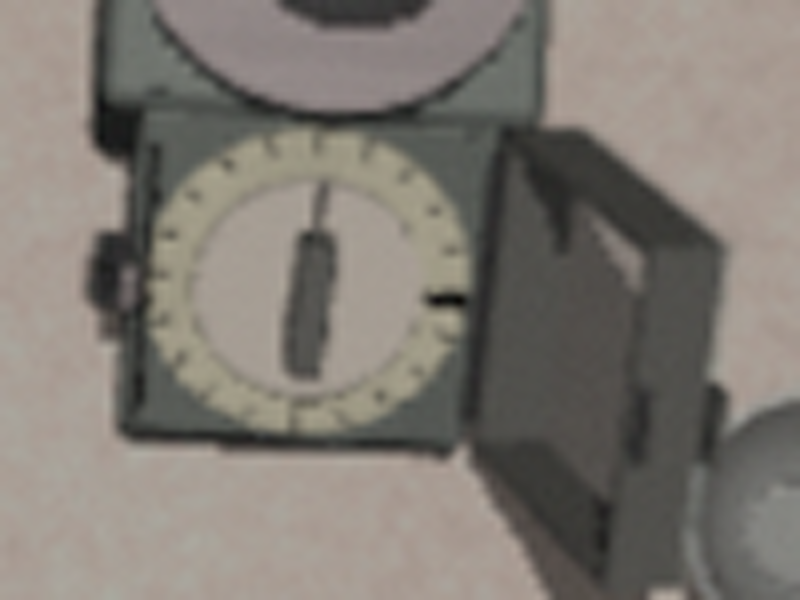

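The dial view shows the ring centred at about (310,280), the bar from (318,232) to (300,378), the black zero line ending at (325,182), and the needle tip at (425,298). The cover is open to the right and the bowl is close to it at (770,500).

```bash
python3 - <<'E'
from h import *
a=dict(np.load('top.npz'));X=cloud(a)
d0=np.array([516.5,-139.3,68])
px=lambda p:[[285+(p[0]+.5)/8-.5,165+(p[1]+.5)/8-.5]]
ring=onplane(a,px((310,280)),d0+N*1,N)[0];print('ring centre',ring)
yaw=np.arctan2(-139.3-ring[1],651.5-ring[0]);print('yaw',np.degrees(yaw))
c,s=np.cos(yaw),np.sin(yaw);Rz=np.array([[c,-s,0],[s,c,0],[0,0,1]])
Rd=Rz@np.array([[.8660254,0,-.5],[0,1,0],[.5,0,.8660254]]);d=np.array([651.5,-139.3,0])+Rz@[-78-57,0,68];print('dial from pan',d)
for nm,p,h in(('zero',(325,182),5),('needle',(425,298),4.5),('bar top',(318,232),31),('bar bot',(300,378),31),('edge r',(505,130),0),('edge r2',(462,440),0),('edge l',(145,115),0),('edge l2',(122,430),0)):
    q=onplane(a,px(p),d+h*Rd[:,2],Rd[:,2])[0];l=Rd.T@(q-d);print(nm,q.round(1),l.round(1),'ang',np.degrees(np.arctan2(-l[1],l[0])).round(1))
b=np.isfinite(X[...,2])&(X[...,2]>240)&(abs(X[...,0]-650)<90)&(abs(X[...,1]+140)<90);print('lip',np.nanmean(X[b],0),b.sum())
for nm,p in(('tab',(712,425)),('cedge top',(718,245)),('wall',(680,300)),('wall2',(640,540)),('top wall',(620,180)),('inner',(560,330)),('inner2',(500,400)),('inner3',(610,400))):
    q=px(p)[0];q=X[int(round(q[1])),int(round(q[0]))];print(nm,q.round(),(Rd.T@(q-d)).round())
E
```

```text
ring centre [ 518.90758929 -135.38813487   70.54472287]
yaw -1.6899033978269888
dial from pan [ 516.55871523 -135.3188362    68.        ]
zero [ 552.6 -138.8   94.7] [44.6 -2.4  5. ] ang 3.1
needle [ 512.1 -179.5   71.4] [ -1.  -44.3   4.5] ang 91.4
bar top [ 530.4 -134.2  111.8] [33.9  1.6 31. ] ang -2.7
bar bot [ 479.4 -130.1   82.2] [-25.2   4.1  31. ] ang -170.7
edge r [ 571.9 -206.3  101.1] [ 66.3 -69.3  -0. ] ang 46.3
edge r2 [ 461.2 -198.1   37.1] [-61.7 -64.4   0. ] ang 133.8
edge l [576.5 -70.2 101.5] [67.  66.9  0. ] ang -45.0
edge l2 [464.4 -64.8  36.7] [-62.6  68.9   0. ] ang -132.3
lip [ 648.98338077 -142.31647339  267.49908246] 162
tab [ 450. -265.  183.] [   3. -132.  131.]
cedge top [ 512. -263.  201.] [  65. -128.  115.]
wall [ 493. -252.  198.] [  47. -117.  122.]
wall2 [ 413. -246.  150.] [ -46. -114.  121.]
top wall [ 545. -241.  145.] [  66. -105.   51.]
inner [ 500. -234.   66.] [-13. -99.   5.]
inner2 [ 475. -212.   45.] [-46. -78.  -0.]
inner3 [ 469. -246.   93.] [ -26. -112.   44.]
```

```bash
cat > path.py <<'E'
import numpy as np
d=np.array([518,-134,68.]);r=19
def pos(th,r=19):
    t=np.radians(th);C=d[:2]+[-15.5,0]
    e=np.array([-np.cos(t)*.866,np.sin(t)]);h=np.array([np.sin(t)*.866,np.cos(t)])
    p=C+r*e-7*h-np.array([14.5,11]); xr=p[0]+14.5-d[0]
    return np.r_[p,173+68+(12.5+.5*xr)/.866]
if __name__=='__main__':
    q=None
    for th in range(0,101,10):
        p=pos(th);print(th,p.round(1),'' if q is None else ('d(dx,dy,dz)',((p-q)[[1,0,2]]*[1,1,-1]/40).round(2)));q=p
E
python3 path.py
```

```text
0 [ 471.5 -152.   237. ] 
10 [ 470.7 -148.6  236.5] ('d(dx,dy,dz)', array([ 0.09, -0.02,  0.01]))
20 [ 470.5 -145.1  236.4] ('d(dx,dy,dz)', array([ 0.09, -0.01,  0.  ]))
30 [ 470.7 -141.6  236.5] ('d(dx,dy,dz)', array([ 0.09,  0.01, -0.  ]))
40 [ 471.5 -138.1  237. ] ('d(dx,dy,dz)', array([ 0.09,  0.02, -0.01]))
50 [ 472.8 -134.9  237.7] ('d(dx,dy,dz)', array([ 0.08,  0.03, -0.02]))
60 [ 474.5 -132.   238.7] ('d(dx,dy,dz)', array([ 0.07,  0.04, -0.03]))
70 [ 476.7 -129.5  239.9] ('d(dx,dy,dz)', array([ 0.06,  0.05, -0.03]))
80 [ 479.2 -127.5  241.4] ('d(dx,dy,dz)', array([ 0.05,  0.06, -0.04]))
90 [ 481.9 -126.   243. ] ('d(dx,dy,dz)', array([ 0.04,  0.07, -0.04]))
100 [ 484.9 -125.1  244.7] ('d(dx,dy,dz)', array([ 0.02,  0.07, -0.04]))
```

Call:
arm_command(rows=[{"dx": -0.8,"dy": -0.08,"dz": 0,"roll": 0,"hand": 0},{"dx": -0.9,"dy": -0.08,"dz": 0,"roll": 0,"hand": 0},{"dx": -0.9,"dy": -0.08,"dz": 0,"roll": 0,"hand": 0},{"dx": -0.9,"dy": -0.08,"dz": 0,"roll": 0,"hand": 0},{"dx": -0.9,"dy": -0.08,"dz": 0,"roll": 0,"hand": 0}])

```text
clock: 12.95
eef_pos: [497.3, -9.4, 507.5]
ee_rot: [179.9, 0.0, 90.0]
wrist_force: [0.4, 0.1, 0.5]
width: -0.2
gripper_force: 0.0
```

Call:
arm_command(rows=[{"dx": -0.9,"dy": -0.08,"dz": 0,"roll": 0,"hand": 0},{"dx": -0.9,"dy": -0.08,"dz": 0.5,"roll": 0,"hand": 0},{"dx": -0.9,"dy": -0.08,"dz": 0.5,"roll": 0,"hand": 0},{"dx": -0.9,"dy": -0.08,"dz": 0.5,"roll": 0,"hand": 0},{"dx": -0.5,"dy": 0,"dz": 0.4,"roll": 0,"hand": 0}])

```text
clock: 13.45
eef_pos: [483.9, -174.7, 430.3]
ee_rot: [180.0, 0.0, 89.9]
wrist_force: [0.7, 0.1, -0.2]
width: 0.2
gripper_force: 0.0
```

Call:
arm_command(rows=[{"dx": 0,"dy": 0,"dz": 0,"roll": 0,"hand": 0},{"dx": 0,"dy": 0,"dz": 0,"roll": 0,"hand": 0}])

```text
clock: 13.65
eef_pos: [484.3, -172.3, 431.1]
ee_rot: [-180.0, -0.0, 89.9]
wrist_force: [0.2, 0.6, 0.0]
width: -0.3
gripper_force: 0.0
```

Call:
arm_command(rows=[{"dx": 0.16,"dy": -0.18,"dz": 0.6,"roll": 0,"hand": 0},{"dx": 0,"dy": 0,"dz": 0.9,"roll": 0,"hand": 0},{"dx": 0,"dy": 0,"dz": 0.9,"roll": 0,"hand": 0},{"dx": 0,"dy": 0,"dz": 0.9,"roll": 0,"hand": 0},{"dx": 0,"dy": 0,"dz": 0.6,"roll": 0,"hand": 0}])

```text
clock: 14.15
eef_pos: [477.1, -164.2, 274.2]
ee_rot: [180.0, -0.0, 90.1]
wrist_force: [-0.1, -0.1, 0.5]
width: -0.3
gripper_force: 0.0
```

Call:
arm_command(rows=[{"dx": 0,"dy": 0,"dz": 0.4,"roll": 0,"hand": 0},{"dx": 0,"dy": 0,"dz": 0.4,"roll": 0,"hand": 0},{"dx": 0,"dy": 0,"dz": 0,"roll": 0,"hand": 0}])

```text
clock: 14.45
eef_pos: [476.9, -164.3, 242.3]
ee_rot: [-179.9, -0.0, 90.1]
wrist_force: [-0.2, 1.1, -0.3]
width: 0.1
gripper_force: 0.0
```

Call:
arm_command(rows=[{"dx": 0.15,"dy": 0,"dz": 0,"roll": 0,"hand": 0},{"dx": 0.1,"dy": 0,"dz": 0,"roll": 0,"hand": 0},{"dx": 0.1,"dy": 0,"dz": 0,"roll": 0,"hand": 0},{"dx": 0,"dy": 0,"dz": 0,"roll": 0,"hand": 0}])

```text
clock: 14.85
eef_pos: [476.8, -150.8, 244.0]
ee_rot: [179.9, 0.0, 90.0]
wrist_force: [-0.4, -0.4, -0.6]
width: 0.2
gripper_force: 0.0
```

Call:
arm_command(rows=[{"dx": 0.1,"dy": 0,"dz": 0,"roll": 0,"hand": 0},{"dx": 0.1,"dy": 0,"dz": 0,"roll": 0,"hand": 0}])

```text
clock: 15.05
eef_pos: [476.6, -143.3, 243.4]
ee_rot: [180.0, 0.0, 90.0]
wrist_force: [-0.0, -2.8, 0.8]
width: -0.4
gripper_force: 1.2
```

Call:
arm_command(rows=[{"dx": 0.1,"dy": 0,"dz": 0,"roll": 0,"hand": 0},{"dx": 0.1,"dy": 0,"dz": 0,"roll": 0,"hand": 0}])

```text
clock: 15.25
eef_pos: [476.6, -135.2, 243.2]
ee_rot: [180.0, 0.0, 90.0]
wrist_force: [0.4, -3.5, -0.6]
width: -0.2
gripper_force: 1.6
```

```bash
python3 - <<'E'
from h import *
t=snap('top');s=snap('side')
f=lambda x,u,v,w,h:cv2.resize(x['frame'][v:v+h,u:u+w,::-1],(400,400),interpolation=cv2.INTER_CUBIC)
m=np.hstack([f(t,285,165,70,70),f(s,270,190,75,75)]);cv2.imwrite('pics/push.png',m)
E
```

```text
(no output)
```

View pics/push.png

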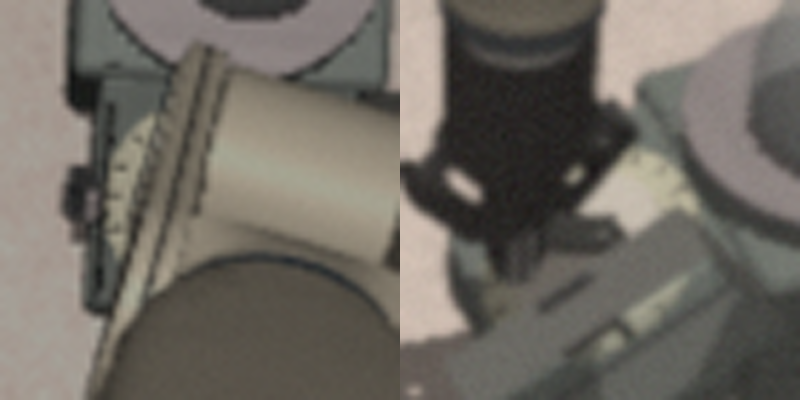

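The side view shows the finger at (515,265) pushing the lower bar end, and the bar has turned part way. Carrying on the arc, then back off to look.

Call:
arm_command(rows=[{"dx": 0.09,"dy": 0.02,"dz": 0,"roll": 0,"hand": 0},{"dx": 0.08,"dy": 0.03,"dz": -0.02,"roll": 0,"hand": 0},{"dx": 0.06,"dy": 0.05,"dz": -0.02,"roll": 0,"hand": 0},{"dx": 0,"dy": 0,"dz": 0,"roll": 0,"hand": 0}])

```text
clock: 15.75
eef_pos: [480.5, -125.7, 244.8]
ee_rot: [-180.0, -0.0, 90.0]
wrist_force: [-1.5, -1.2, 1.5]
width: 0.1
gripper_force: 1.2
```

Call:
arm_command(rows=[{"dx": -0.1,"dy": -0.3,"dz": 0,"roll": 0,"hand": 0},{"dx": 0,"dy": -0.2,"dz": -0.8,"roll": 0,"hand": 0},{"dx": 0.3,"dy": -0.2,"dz": -0.9,"roll": 0,"hand": 0},{"dx": 0.9,"dy": 0,"dz": -0.5,"roll": 0,"hand": 0},{"dx": 0.9,"dy": 0,"dz": -0.4,"roll": 0,"hand": 0}])

```text
clock: 16.25
eef_pos: [451.8, -45.8, 350.1]
ee_rot: [179.9, -0.0, 89.8]
wrist_force: [0.2, 0.8, 0.3]
width: -0.1
gripper_force: 0.0
```

Call:
arm_command(rows=[{"dx": 0.9,"dy": 0,"dz": 0,"roll": 0,"hand": 0},{"dx": 0.9,"dy": 0,"dz": 0,"roll": 0,"hand": 0},{"dx": 0.9,"dy": 0,"dz": 0,"roll": 0,"hand": 0},{"dx": 0.9,"dy": 0,"dz": 0,"roll": 0,"hand": 0},{"dx": 0.5,"dy": 0,"dz": 0,"roll": 0,"hand": 0}])

```text
clock: 16.75
eef_pos: [451.8, 119.7, 348.7]
ee_rot: [180.0, -0.0, 90.1]
wrist_force: [0.5, 0.3, -0.1]
width: 0.1
gripper_force: 0.0
```

```bash
cat > look.py <<'E'
from h import *
a=snap('top');o=ctrl.observe();print(o['eef_pos'])
yaw=np.radians(-3);c,s=np.cos(yaw),np.sin(yaw)
R=np.array([[c,-s,0],[s,c,0],[0,0,1]])@np.array([[.866,0,-.5],[0,1,0],[.5,0,.866]]);d=np.array([518,-134.5,68.])
# rectify dial plane at local height h: 4 px/mm?, 3 px per mm, +-65mm ; up slope = up, left(+y)=left
def rect(h,k=3,H=65):
    i,j=np.mgrid[0:2*H*k,0:2*H*k];lx=H-i/k;ly=H-j/k
    W=d+lx[...,None]*R[:,0]+ly[...,None]*R[:,1]+h*R[:,2]
    p=proj(a,W.reshape(-1,3)).reshape(i.shape+(2,)).astype(np.float32)
    return cv2.remap(a['frame'],p[...,0],p[...,1],cv2.INTER_CUBIC)[...,::-1],lx,ly
q,lx,ly=rect(6);g=q.min(2).astype(int);r=np.hypot(lx,ly)
ang=np.degrees(np.arctan2(-ly,lx))
b=(g<100)&(r<30);P=np.c_[lx[b],ly[b]];C=P.mean(0);w,v=np.linalg.eigh(np.cov((P-C).T));x=v[:,1]
print('bar',C.round(1),b.sum(),'ang',np.degrees(np.arctan2(-x[1],x[0])).round(1),np.sqrt(w))
for r0,r1 in((30,34),(34,38),(38,42),(47,51),(51,55),(55,58)):
    m=(r>r0)&(r<r1);h=[(g[m&(abs((ang-A+180)%360-180)<1.5)].mean(),A) for A in range(-180,180,1)];h.sort();print(r0,[(A,int(x)) for x,A in h[:8]])
import sys
if len(sys.argv)>1: cv2.imwrite('pics/'+sys.argv[1],np.hstack([q]))
E
python3 look.py rect1.png
```

```text
[452.07185259 120.93647388 348.71252068]
bar [-6.1 -2.1] 10984 ang -115.2 [ 6.90656842 14.65243245]
30 [(70, 86), (69, 86), (71, 89), (68, 90), (-147, 92), (-148, 92), (-149, 93), (-146, 93)]
34 [(69, 87), (68, 88), (70, 90), (67, 91), (71, 95), (66, 98), (72, 103), (65, 105)]
38 [(69, 84), (68, 86), (70, 89), (67, 92), (71, 98), (66, 102), (72, 109), (65, 113)]
47 [(92, 30), (91, 32), (93, 40), (90, 44), (94, 59), (89, 66), (95, 80), (88, 89)]
51 [(91, 24), (92, 28), (90, 31), (93, 45), (89, 47), (94, 65), (88, 69), (95, 88)]
55 [(91, 17), (90, 23), (92, 26), (89, 42), (93, 46), (88, 67), (94, 70), (87, 90)]
```

View pics/rect1.png

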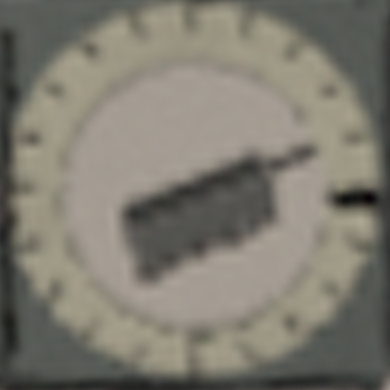

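The rectified dial shows the zero line at ≈68° (end (313,152)) and the needle at ≈91.5° (tip (333,198)). About 23° is still to go, roughly 6 mm more push up the slope.

Call:
arm_command(rows=[{"dx": -0.9,"dy": 0.1,"dz": 0,"roll": 0,"hand": 0},{"dx": -0.9,"dy": 0.1,"dz": 0,"roll": 0,"hand": 0},{"dx": -0.9,"dy": 0.1,"dz": 0,"roll": 0,"hand": 0},{"dx": -0.9,"dy": 0.05,"dz": 0,"roll": 0,"hand": 0},{"dx": -0.9,"dy": 0,"dz": 0,"roll": 0,"hand": 0}])

```text
clock: 17.3
eef_pos: [465.9, -64.0, 348.6]
ee_rot: [180.0, -0.0, 90.0]
wrist_force: [1.1, 0.1, 0.4]
width: 0.4
gripper_force: 0.0
```

Call:
arm_command(rows=[{"dx": -0.9,"dy": 0,"dz": 0,"roll": 0,"hand": 0},{"dx": -0.77,"dy": 0,"dz": 0.25,"roll": 0,"hand": 0},{"dx": 0,"dy": 0,"dz": 0.8,"roll": 0,"hand": 0},{"dx": 0,"dy": 0,"dz": 0.9,"roll": 0,"hand": 0},{"dx": 0,"dy": 0,"dz": 0.6,"roll": 0,"hand": 0}])

```text
clock: 17.8
eef_pos: [465.1, -129.7, 244.9]
ee_rot: [-179.9, -0.0, 89.9]
wrist_force: [-0.5, 0.6, -0.4]
width: 0.1
gripper_force: 0.0
```

Call:
arm_command(rows=[{"dx": 0,"dy": 0,"dz": 0,"roll": 0,"hand": 0},{"dx": 0,"dy": 0,"dz": 0,"roll": 0,"hand": 0}])

```text
clock: 18.0
eef_pos: [466.1, -129.2, 246.8]
ee_rot: [-179.9, -0.0, 90.0]
wrist_force: [0.1, -0.8, 0.9]
width: -0.0
gripper_force: 0.0
```

Call:
arm_command(rows=[{"dx": 0.09,"dy": 0.15,"dz": 0,"roll": 0,"hand": 0},{"dx": 0,"dy": 0.15,"dz": 0,"roll": 0,"hand": 0},{"dx": 0,"dy": 0.1,"dz": 0,"roll": 0,"hand": 0},{"dx": 0,"dy": 0.11,"dz": 0,"roll": 0,"hand": 0},{"dx": 0,"dy": 0,"dz": 0,"roll": 0,"hand": 0}])

```text
clock: 18.5
eef_pos: [485.7, -124.6, 247.0]
ee_rot: [-179.7, -0.1, 90.0]
wrist_force: [-9.0, 1.5, 6.0]
width: 0.1
gripper_force: 4.4
```

Call:
arm_command(rows=[{"dx": 0,"dy": -0.3,"dz": 0,"roll": 0,"hand": 0},{"dx": 0,"dy": -0.4,"dz": -0.8,"roll": 0,"hand": 0},{"dx": 0.3,"dy": -0.2,"dz": -0.9,"roll": 0,"hand": 0},{"dx": 0.9,"dy": 0,"dz": -0.6,"roll": 0,"hand": 0},{"dx": 0.9,"dy": 0,"dz": -0.4,"roll": 0,"hand": 0}])

```text
clock: 19.0
eef_pos: [451.0, -40.9, 357.3]
ee_rot: [179.7, 0.0, 89.9]
wrist_force: [0.2, 0.3, -0.5]
width: 0.1
gripper_force: 0.0
```

Call:
arm_command(rows=[{"dx": 0.9,"dy": 0,"dz": 0,"roll": 0,"hand": 0},{"dx": 0.9,"dy": 0,"dz": 0,"roll": 0,"hand": 0},{"dx": 0.9,"dy": 0,"dz": 0,"roll": 0,"hand": 0},{"dx": 0.9,"dy": 0,"dz": 0,"roll": 0,"hand": 0},{"dx": 0.5,"dy": 0,"dz": 0,"roll": 0,"hand": 0}])

```text
clock: 19.5
eef_pos: [450.8, 124.9, 355.5]
ee_rot: [179.9, -0.1, 90.1]
wrist_force: [0.2, 0.9, -0.3]
width: -0.1
gripper_force: 0.0
```

```bash
python3 look.py rect2.png
```

```text
[451.06894438 126.16723243 355.59204262]
bar [-6.6 -1.7] 11001 ang -95.9 [ 7.06311942 14.57016439]
30 [(87, 90), (88, 92), (86, 93), (89, 95), (124, 96), (123, 97), (85, 97), (125, 97)]
34 [(86, 88), (85, 89), (87, 91), (84, 92), (88, 96), (83, 97), (89, 102), (82, 103)]
38 [(86, 86), (85, 88), (87, 89), (84, 91), (88, 94), (83, 97), (82, 104), (89, 105)]
47 [(92, 30), (91, 32), (93, 39), (90, 44), (94, 58), (89, 65), (95, 79), (88, 88)]
51 [(91, 22), (92, 27), (90, 30), (93, 45), (89, 46), (94, 66), (88, 69), (95, 89)]
55 [(91, 19), (90, 25), (92, 28), (89, 43), (93, 48), (88, 66), (94, 72), (87, 88)]
```

The bar turned 19°, leaving about 7° to go, roughly 2 mm. I'll approach again, 3 mm higher because the 9 N contact suggests the tip rubbed the disc.

Call:
arm_command(rows=[{"dx": -0.9,"dy": 0.1,"dz": 0,"roll": 0,"hand": 0},{"dx": -0.9,"dy": 0.1,"dz": 0,"roll": 0,"hand": 0},{"dx": -0.9,"dy": 0.1,"dz": 0,"roll": 0,"hand": 0},{"dx": -0.9,"dy": 0.1,"dz": 0,"roll": 0,"hand": 0},{"dx": -0.9,"dy": 0,"dz": 0,"roll": 0,"hand": 0}])

```text
clock: 20.05
eef_pos: [467.1, -59.1, 355.4]
ee_rot: [179.9, 0.0, 90.0]
wrist_force: [0.5, -0.1, -0.2]
width: 0.1
gripper_force: 0.0
```

Call:
arm_command(rows=[{"dx": -0.9,"dy": 0,"dz": 0,"roll": 0,"hand": 0},{"dx": -0.88,"dy": 0,"dz": 0.25,"roll": 0,"hand": 0},{"dx": 0,"dy": 0,"dz": 0.8,"roll": 0,"hand": 0},{"dx": 0,"dy": 0,"dz": 0.9,"roll": 0,"hand": 0},{"dx": 0,"dy": 0,"dz": 0.68,"roll": 0,"hand": 0}])

```text
clock: 20.55
eef_pos: [466.4, -129.3, 248.6]
ee_rot: [179.9, 0.0, 89.9]
wrist_force: [0.3, -0.5, -0.9]
width: 0.1
gripper_force: 0.0
```

Call:
arm_command(rows=[{"dx": 0,"dy": 0,"dz": 0,"roll": 0,"hand": 0},{"dx": 0,"dy": 0,"dz": 0,"roll": 0,"hand": 0}])

```text
clock: 20.75
eef_pos: [467.0, -128.8, 250.0]
ee_rot: [-180.0, 0.0, 90.0]
wrist_force: [-0.2, 0.0, 0.6]
width: -0.1
gripper_force: 0.0
```

Call:
arm_command(rows=[{"dx": 0.1,"dy": 0.15,"dz": 0,"roll": 0,"hand": 0},{"dx": 0,"dy": 0.15,"dz": 0,"roll": 0,"hand": 0},{"dx": 0,"dy": 0.12,"dz": 0,"roll": 0,"hand": 0},{"dx": 0,"dy": 0.1,"dz": 0,"roll": 0,"hand": 0},{"dx": 0,"dy": 0,"dz": 0,"roll": 0,"hand": 0}])

```text
clock: 21.25
eef_pos: [486.5, -124.0, 249.7]
ee_rot: [-179.7, -0.1, 90.0]
wrist_force: [-7.9, 0.4, 4.6]
width: -0.2
gripper_force: 4.1
```

Call:
arm_command(rows=[{"dx": 0,"dy": -0.3,"dz": 0,"roll": 0,"hand": 0},{"dx": 0,"dy": -0.4,"dz": -0.8,"roll": 0,"hand": 0},{"dx": 0.3,"dy": -0.2,"dz": -0.9,"roll": 0,"hand": 0},{"dx": 0.9,"dy": 0,"dz": -0.6,"roll": 0,"hand": 0},{"dx": 0.9,"dy": 0,"dz": -0.4,"roll": 0,"hand": 0}])

```text
clock: 21.75
eef_pos: [451.7, -40.1, 359.9]
ee_rot: [179.8, 0.0, 89.9]
wrist_force: [0.1, 0.6, -1.1]
width: -0.2
gripper_force: 0.0
```

Call:
arm_command(rows=[{"dx": 0.9,"dy": 0,"dz": 0,"roll": 0,"hand": 0},{"dx": 0.9,"dy": 0,"dz": 0,"roll": 0,"hand": 0},{"dx": 0.9,"dy": 0,"dz": 0,"roll": 0,"hand": 0},{"dx": 0.9,"dy": 0,"dz": 0,"roll": 0,"hand": 0},{"dx": 0.5,"dy": 0,"dz": 0,"roll": 0,"hand": 0}])

```text
clock: 22.25
eef_pos: [451.5, 125.6, 358.1]
ee_rot: [179.9, -0.0, 90.1]
wrist_force: [0.5, -0.7, 0.5]
width: 0.2
gripper_force: 0.0
```

```bash
python3 look.py rect3.png; python3 - <<'E'
from h import *
a=dict(np.load('top.npz'))
yaw=np.radians(-3);c,s=np.cos(yaw),np.sin(yaw)
f=a['frame'].min(2).astype(int)
print(f[190:212,318:350:1])
E
```

```text
[451.72534868 126.88917316 358.13540117]
bar [-6.1 -2. ] 10775 ang -88.0 [ 6.76906313 14.71103477]
30 [(92, 88), (91, 89), (93, 90), (90, 91), (123, 93), (124, 93), (122, 94), (94, 95)]
34 [(91, 88), (90, 89), (92, 90), (89, 92), (93, 94), (88, 96), (94, 101), (87, 102)]
38 [(91, 88), (90, 88), (92, 91), (89, 91), (88, 98), (93, 98), (87, 105), (94, 108)]
47 [(92, 30), (91, 33), (93, 40), (90, 45), (94, 59), (89, 67), (95, 80), (88, 90)]
51 [(91, 25), (92, 29), (90, 33), (93, 46), (89, 49), (94, 67), (88, 71), (95, 89)]
55 [(91, 20), (90, 26), (92, 29), (89, 44), (93, 48), (88, 68), (94, 71), (87, 90)]
[[146 147 147 145 145 147 147 147 147 145 145 146 147 142 135 134 134 135
  134 131 126 118 119 106  89  83  84  63  47  46  66  75]
 [146 147 146 147 146 146 145 147 146 147 146 148 145 146 147 139 132 133
  136 136 113 100 122 120  96  83  84  64  44  45  67  74]
 [148 145 145 147 146 147 147 146 147 146 146 145 146 147 146 146 137 127
  132 136 134 132 133 124 100  84  82  61  44  54  72  76]
 [146 146 147 146 146 146 146 146 146 145 146 147 147 147 147 146 147 121
  124 135 135 135
[... 1736 characters left out ...]
0 105  70  48  48  65  74  75  75]
 [147 146 148 147 147 148 147 124 107 106 106 105 107 105 134 148 146 137
  129 134 136 124 102  87  87  62  42  47  65  76  74  75]
 [146 146 147 147 146 147 145 146 147 147 146 145 148 146 147 147 141 133
  135 133 135 133 129 107  89  60  41  49  66  73  72  73]
 [145 146 147 147 147 147 147 147 147 146 145 145 146 147 145 140 124 127
  135 135 136 132 107  84  82  61  44  55  66  74  74  74]
 [145 145 146 146 148 145 145 147 146 146 146 146 147 148 140 125 127 136
  125 125 132 116  89  80  82  60  43  59  73  76  73  77]
 [145 148 146 148 146 146 147 146 147 146 146 145 140 140 127 127 134 133
  114 104 120  98  79  83  78  56  43  56  71  74  75  77]]
```

Zero mark and needle tip are about 3.6 mm apart (≈4.5°). One more nudge of about 1.1 mm.

Call:
arm_command(rows=[{"dx": -0.9,"dy": 0.1,"dz": 0,"roll": 0,"hand": 0},{"dx": -0.9,"dy": 0.1,"dz": 0,"roll": 0,"hand": 0},{"dx": -0.9,"dy": 0.1,"dz": 0,"roll": 0,"hand": 0},{"dx": -0.9,"dy": 0.1,"dz": 0,"roll": 0,"hand": 0},{"dx": -0.9,"dy": 0,"dz": 0,"roll": 0,"hand": 0}])

```text
clock: 22.8
eef_pos: [467.7, -58.3, 358.0]
ee_rot: [179.9, 0.0, 90.0]
wrist_force: [0.4, -0.2, -0.3]
width: -0.1
gripper_force: 0.0
```

Call:
arm_command(rows=[{"dx": -0.9,"dy": 0,"dz": 0,"roll": 0,"hand": 0},{"dx": -0.8,"dy": 0,"dz": 0.25,"roll": 0,"hand": 0},{"dx": 0,"dy": 0,"dz": 0.8,"roll": 0,"hand": 0},{"dx": 0,"dy": 0,"dz": 0.9,"roll": 0,"hand": 0},{"dx": 0,"dy": 0,"dz": 0.75,"roll": 0,"hand": 0}])

```text
clock: 23.3
eef_pos: [467.1, -125.4, 248.6]
ee_rot: [179.9, 0.0, 89.9]
wrist_force: [-0.4, -0.6, -0.0]
width: -0.4
gripper_force: 0.0
```

Call:
arm_command(rows=[{"dx": 0,"dy": 0,"dz": 0,"roll": 0,"hand": 0},{"dx": 0,"dy": 0,"dz": 0,"roll": 0,"hand": 0},{"dx": 0,"dy": 0,"dz": 0,"roll": 0,"hand": 0}])

```text
clock: 23.6
eef_pos: [468.4, -124.8, 251.1]
ee_rot: [179.9, 0.0, 90.0]
wrist_force: [-0.3, -0.8, 0.3]
width: 0.2
gripper_force: 0.0
```

Call:
arm_command(rows=[{"dx": 0.02,"dy": 0.15,"dz": 0.02,"roll": 0,"hand": 0},{"dx": 0,"dy": 0.15,"dz": 0,"roll": 0,"hand": 0},{"dx": 0,"dy": 0.12,"dz": 0,"roll": 0,"hand": 0},{"dx": 0,"dy": 0.1,"dz": 0,"roll": 0,"hand": 0},{"dx": 0,"dy": 0,"dz": 0,"roll": 0,"hand": 0}])

```text
clock: 24.1
eef_pos: [487.1, -123.2, 248.4]
ee_rot: [-179.7, -0.1, 90.0]
wrist_force: [-9.0, -0.3, 6.4]
width: 0.4
gripper_force: 4.2
```

Call:
arm_command(rows=[{"dx": 0,"dy": -0.3,"dz": 0,"roll": 0,"hand": 0},{"dx": 0,"dy": -0.4,"dz": -0.8,"roll": 0,"hand": 0},{"dx": 0.3,"dy": -0.2,"dz": -0.9,"roll": 0,"hand": 0},{"dx": 0.9,"dy": 0,"dz": -0.6,"roll": 0,"hand": 0},{"dx": 0.9,"dy": 0,"dz": -0.4,"roll": 0,"hand": 0}])

```text
clock: 24.6
eef_pos: [452.5, -39.3, 358.8]
ee_rot: [179.8, 0.0, 89.9]
wrist_force: [0.5, 0.2, 0.5]
width: 0.3
gripper_force: 0.0
```

Call:
arm_command(rows=[{"dx": 0.9,"dy": 0,"dz": 0,"roll": 0,"hand": 0},{"dx": 0.9,"dy": 0,"dz": 0,"roll": 0,"hand": 0},{"dx": 0.9,"dy": 0,"dz": 0,"roll": 0,"hand": 0},{"dx": 0.9,"dy": 0,"dz": 0,"roll": 0,"hand": 0},{"dx": 0.5,"dy": 0,"dz": 0,"roll": 0,"hand": 0}])

```text
clock: 25.1
eef_pos: [452.3, 126.4, 357.0]
ee_rot: [179.9, -0.0, 90.1]
wrist_force: [0.0, -0.3, -0.7]
width: 0.2
gripper_force: 0.0
```

```bash
python3 meas.py
```

```text
[452.54358698 127.70031628 357.10515089]
bar [-6.2 -1.6] 10862 ang -86.1 [ 6.78167736 14.71558034]
30 [(94, 78), (95, 79), (93, 80), (96, 85), (92, 88), (97, 92), (91, 94), (123, 96)]
34 [(93, 73), (94, 73), (92, 79), (95, 79), (91, 86), (96, 89), (90, 98), (97, 101)]
38 [(93, 74), (94, 76), (92, 77), (95, 84), (91, 87), (96, 93), (90, 98), (97, 104)]
47 [(92, 28), (91, 31), (93, 38), (90, 44), (94, 57), (89, 65), (95, 77), (88, 89)]
51 [(91, 21), (92, 26), (90, 29), (93, 44), (89, 46), (94, 66), (88, 70), (95, 89)]
55 [(91, 18), (90, 24), (92, 28), (89, 43), (93, 48), (88, 68), (94, 71), (87, 90)]
zero line x@46 -1.1390229930337172 dir 90.1372047544892 needle x@46 -2.2286575172555256 dir 83.86283743733426
[[-30.0, -1.26], [-32.0, -1.13], [-34.0, -1.02], [-36.0, -0.99], [-38.0, -1.14], [-40.0, -1.23]] [[-48.0, -2.0], [-50.0, -1.88], [-52.0, -1.5], [-54.0, -1.26], [-56.0, -1.21]]
ring centre [ 0.05852295 -0.2358077 ] R 62.93077988607295 54 87
```

Gap is now about 1 mm, so the zero is set. Next I'll plan the cover swing along the arc.

```bash
OLD=1 python3 - <<'E' | tail -14
import look as L, numpy as np
q=None
for th,rho,off in((101.7,108,-45),(101.7,108,-12),(90,108,0),(75,108,0),(60,108,0),(45,108,0),(30,110,0),(20,112,0),(12,114,0),(6,116,0),(0,116,0)):
    t=np.radians(th);y=-66+rho*np.cos(t)-38*np.sin(t)+off;z=rho*np.sin(t)+38*np.cos(t)
    P=L.d+L.R@[0,y,z];T=P+[-12,-10,173]
    print(th,T.round(),'' if q is None else ((T-q)[[1,0,2]]*[1,1,-1]/40).round(2));q=T
E
```

```text
47 [(92, 28), (91, 31), (93, 38), (90, 44), (94, 57), (89, 65), (95, 77), (88, 89)]
51 [(91, 21), (92, 26), (90, 29), (93, 44), (89, 46), (94, 66), (88, 70), (95, 89)]
55 [(91, 18), (90, 24), (92, 28), (89, 43), (93, 48), (88, 68), (94, 71), (87, 90)]
101.7 [ 448. -312.  326.] 
101.7 [ 450. -279.  326.] [ 0.82  0.04 -0.  ]
90 [ 447. -246.  335.] [ 0.83 -0.08 -0.22]
75 [ 445. -216.  340.] [ 0.73 -0.04 -0.13]
60 [ 447. -186.  338.] [0.74 0.06 0.04]
45 [ 454. -158.  330.] [0.7  0.15 0.2 ]
30 [ 463. -132.  317.] [0.66 0.23 0.33]
20 [ 470. -116.  305.] [0.39 0.19 0.3 ]
12 [ 478. -105.  294.] [0.27 0.18 0.28]
6 [483. -98. 284.] [0.19 0.15 0.24]
0 [490. -94. 274.] [0.11 0.15 0.26]
```

Call:
arm_command(rows=[{"dx": -0.3,"dy": 0,"dz": -0.9,"roll": 0,"hand": 0},{"dx": -0.6,"dy": 0,"dz": -0.9,"roll": 0,"hand": 0},{"dx": -0.9,"dy": 0,"dz": -0.5,"roll": 0,"hand": 0},{"dx": -0.9,"dy": 0,"dz": 0,"roll": 0,"hand": 0},{"dx": -0.9,"dy": 0,"dz": 0,"roll": 0,"hand": 0}])

```text
clock: 25.65
eef_pos: [452.2, -21.2, 449.9]
ee_rot: [179.8, 0.0, 90.0]
wrist_force: [0.5, 0.5, -0.3]
width: 0.3
gripper_force: 0.0
```

Call:
arm_command(rows=[{"dx": -0.9,"dy": 0,"dz": 0,"roll": 0,"hand": 0},{"dx": -0.9,"dy": 0,"dz": 0,"roll": 0,"hand": 0},{"dx": -0.9,"dy": 0,"dz": 0,"roll": 0,"hand": 0},{"dx": -0.9,"dy": 0,"dz": 0,"roll": 0,"hand": 0},{"dx": -0.9,"dy": 0,"dz": 0,"roll": 0,"hand": 0}])

```text
clock: 26.15
eef_pos: [451.8, -201.5, 448.9]
ee_rot: [180.0, 0.0, 90.0]
wrist_force: [-0.0, 0.3, -0.4]
width: -0.0
gripper_force: 0.0
```

Call:
arm_command(rows=[{"dx": -0.9,"dy": 0,"dz": 0,"roll": 0,"hand": 0},{"dx": -0.9,"dy": 0,"dz": 0,"roll": 0,"hand": 0},{"dx": -0.9,"dy": 0,"dz": 0,"roll": 0,"hand": 0},{"dx": -0.3,"dy": 0,"dz": 0,"roll": 0,"hand": 0},{"dx": 0,"dy": 0,"dz": 0,"roll": 0,"hand": 0}])

```text
clock: 26.65
eef_pos: [451.9, -321.1, 448.5]
ee_rot: [180.0, 0.0, 89.8]
wrist_force: [0.6, 0.9, -0.5]
width: -0.4
gripper_force: 0.0
```

Call:
arm_command(rows=[{"dx": 0,"dy": -0.1,"dz": 0.9,"roll": 0,"hand": 0},{"dx": 0,"dy": 0,"dz": 0.9,"roll": 0,"hand": 0},{"dx": 0,"dy": 0,"dz": 0.9,"roll": 0,"hand": 0},{"dx": 0,"dy": 0,"dz": 0.36,"roll": 0,"hand": 0},{"dx": 0,"dy": 0,"dz": 0,"roll": 0,"hand": 0}])

```text
clock: 27.15
eef_pos: [448.0, -318.4, 324.7]
ee_rot: [-179.8, -0.2, 90.0]
wrist_force: [-0.4, -0.3, 0.2]
width: 0.1
gripper_force: 0.0
```

Call:
arm_command(rows=[{"dx": 0.35,"dy": 0,"dz": 0,"roll": 0,"hand": 0},{"dx": 0.35,"dy": 0,"dz": 0,"roll": 0,"hand": 0},{"dx": 0.35,"dy": 0,"dz": 0,"roll": 0,"hand": 0},{"dx": 0.4,"dy": -0.04,"dz": -0.11,"roll": 0,"hand": 0},{"dx": 0.4,"dy": -0.04,"dz": -0.11,"roll": 0,"hand": 0}])

```text
clock: 27.65
eef_pos: [445.2, -244.2, 336.1]
ee_rot: [179.9, 0.0, 90.0]
wrist_force: [1.2, -1.5, -0.1]
width: 0.1
gripper_force: 0.5
```

Call:
arm_command(rows=[{"dx": 0.37,"dy": -0.02,"dz": -0.06,"roll": 0,"hand": 0},{"dx": 0.37,"dy": -0.02,"dz": -0.06,"roll": 0,"hand": 0},{"dx": 0.37,"dy": 0.03,"dz": 0.02,"roll": 0,"hand": 0},{"dx": 0.37,"dy": 0.03,"dz": 0.02,"roll": 0,"hand": 0},{"dx": 0,"dy": 0,"dz": 0,"roll": 0,"hand": 0}])

```text
clock: 28.15
eef_pos: [446.0, -184.7, 337.9]
ee_rot: [-179.9, -0.1, 90.1]
wrist_force: [-0.2, -0.1, -0.4]
width: 0.1
gripper_force: 0.0
```

```bash
python3 - <<'E'
from h import *
s=snap('side');save(s,'cover.png',(240,150,390,270),5)
o=ctrl.observe();print(o['eef_pos'],o['wrist_force'])
E
```

```text
[ 446.13283988 -185.4441262   338.00495643] [ 0.21266698  0.28734812 -0.60880746]
```

View pics/cover.png

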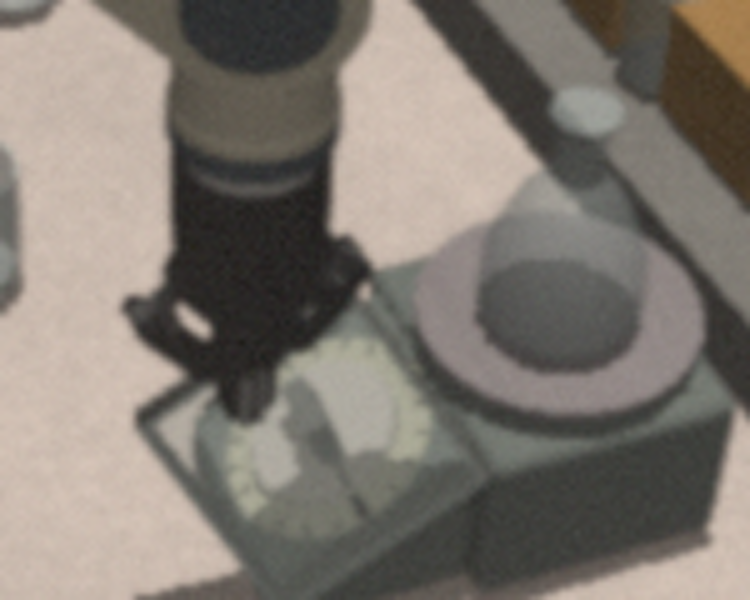

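The cover is following the finger (tip at (245,405)), with its frame swung up over the dial. That is my last picture; I had already passed the limit of 10, so I go on by numbers. Continuing the arc.

Call:
arm_command(rows=[{"dx": 0.35,"dy": 0.08,"dz": 0.1,"roll": 0,"hand": 0},{"dx": 0.35,"dy": 0.08,"dz": 0.1,"roll": 0,"hand": 0},{"dx": 0.33,"dy": 0.11,"dz": 0.16,"roll": 0,"hand": 0},{"dx": 0.33,"dy": 0.12,"dz": 0.17,"roll": 0,"hand": 0},{"dx": 0.2,"dy": 0.1,"dz": 0.15,"roll": 0,"hand": 0}])

```text
clock: 28.7
eef_pos: [466.0, -122.6, 310.3]
ee_rot: [-180.0, -0.0, 90.0]
wrist_force: [-0.2, -1.1, 0.8]
width: 0.3
gripper_force: 0.2
```

Call:
arm_command(rows=[{"dx": 0.2,"dy": 0.1,"dz": 0.15,"roll": 0,"hand": 0},{"dx": 0.14,"dy": 0.09,"dz": 0.14,"roll": 0,"hand": 0},{"dx": 0.14,"dy": 0.09,"dz": 0.14,"roll": 0,"hand": 0},{"dx": 0,"dy": 0,"dz": 0,"roll": 0,"hand": 0}])

```text
clock: 29.1
eef_pos: [477.2, -104.4, 293.1]
ee_rot: [-179.9, -0.0, 90.0]
wrist_force: [0.1, -0.5, 0.4]
width: -0.2
gripper_force: 0.0
```

```bash
cat > cov.py <<'E'
from h import *
s=snap('side');X=cloud(s);o=ctrl.observe();print(o['eef_pos'],o['wrist_force'])
yaw=np.radians(-3);c,q=np.cos(yaw),np.sin(yaw)
R=np.array([[c,-q,0],[q,c,0],[0,0,1]])@np.array([[.866,0,-.5],[0,1,0],[.5,0,.866]]);d=np.array([518,-134.5,68.])
L=(X-d)@R
# height above dial face per (x,y) cell
for y in(-60,-45,-30,-15,0,15,30,45,60):
    print(y,[int(np.nanmedian(L[...,2][m])) if (m:=(abs(L[...,0]-x)<5)&(abs(L[...,1]-y)<5)&(L[...,2]<75)&(L[...,2]>-20)).sum()>3 else None for x in(-60,-50,-40,-20,0,20,40,50,60)])
E
python3 cov.py
```

```text
[ 477.05164689 -104.68167855  293.48277112] [ 0.50167333 -0.47878821 -0.30548688]
-60 [37, 39, 38, 38, 38, 38, 38, 38, 38]
-45 [40, 41, 42, 41, 41, 40, 41, 41, 41]
-30 [44, 45, 43, 43, 45, 44, 45, 43, 45]
-15 [48, 47, 49, 48, 48, 49, 49, 47, 47]
0 [52, 52, 51, 53, 52, 51, 50, 52, 53]
15 [55, 56, 55, 57, 55, 56, 55, 55, 55]
30 [59, 58, 59, 59, None, 59, 59, 59, 59]
45 [62, 63, 63, 62, None, 61, None, 62, 62]
60 [None, None, None, None, None, None, None, None, None]
```

Depth shows the cover at about 13°, as planned. Close and press.

Call:
arm_command(rows=[{"dx": 0.1,"dy": 0.08,"dz": 0.12,"roll": 0,"hand": 0},{"dx": 0.1,"dy": 0.08,"dz": 0.12,"roll": 0,"hand": 0},{"dx": 0.05,"dy": 0.07,"dz": 0.13,"roll": 0,"hand": 0},{"dx": 0,"dy": 0,"dz": 0,"roll": 0,"hand": 0}])

```text
clock: 29.55
eef_pos: [486.6, -94.8, 278.8]
ee_rot: [180.0, 0.0, 90.0]
wrist_force: [-0.5, 0.3, 3.6]
width: -0.1
gripper_force: 1.4
```

Call:
arm_command(rows=[{"dx": 0,"dy": 0.02,"dz": 0.1,"roll": 0,"hand": 0},{"dx": 0,"dy": 0,"dz": 0,"roll": 0,"hand": 0}])

```text
clock: 29.75
eef_pos: [487.3, -94.8, 275.1]
ee_rot: [180.0, -0.0, 90.0]
wrist_force: [0.5, 0.3, -0.7]
width: -0.0
gripper_force: 0.0
```

Call:
arm_command(rows=[{"dx": 0,"dy": 0,"dz": 0.06,"roll": 0,"hand": 0},{"dx": 0,"dy": 0,"dz": 0,"roll": 0,"hand": 0}])

```text
clock: 29.95
eef_pos: [486.9, -94.9, 272.4]
ee_rot: [-180.0, -0.0, 90.0]
wrist_force: [0.2, -0.6, -0.9]
width: -0.3
gripper_force: 0.0
```

```bash
python3 cov.py
```

```text
[486.80826057 -94.91716056 272.38826019] [-0.14107187 -0.57779179  0.74627876]
-60 [36, 35, 35, 36, 35, 36, 35, 35, 36]
-45 [35, 36, 37, 35, 37, 36, 35, 36, 36]
-30 [36, 35, 36, 36, 37, 36, 36, 37, 36]
-15 [36, 36, 37, 35, 36, 37, 36, 35, 36]
0 [36, 37, 35, 36, 36, 37, 35, 38, 38]
15 [37, 38, 37, 37, 38, 37, 36, 37, 38]
30 [38, 37, 38, 42, 52, 39, 40, 39, 36]
45 [37, 39, 37, None, None, 37, 38, 38, 37]
60 [38, 38, 37, None, None, None, None, None, 36]
```

Call:
arm_command(rows=[{"dx": 0,"dy": 0,"dz": 0.06,"roll": 0,"hand": 0},{"dx": 0,"dy": 0,"dz": 0,"roll": 0,"hand": 0}])

```text
clock: 30.2
eef_pos: [486.8, -94.9, 270.0]
ee_rot: [-180.0, -0.0, 90.0]
wrist_force: [-0.7, 0.6, -0.2]
width: 0.0
gripper_force: 0.1
```

Call:
arm_command(rows=[{"dx": 0,"dy": 0,"dz": 0.03,"roll": 0,"hand": 0},{"dx": 0,"dy": 0,"dz": 0,"roll": 0,"hand": 0}])

```text
clock: 30.4
eef_pos: [487.1, -94.9, 269.2]
ee_rot: [180.0, -0.0, 90.0]
wrist_force: [-0.2, 1.5, 3.3]
width: -0.0
gripper_force: 1.2
```

Call:
arm_command(rows=[{"dx": 0,"dy": 0,"dz": 0.04,"roll": 0,"hand": 0},{"dx": 0,"dy": 0,"dz": 0,"roll": 0,"hand": 0}])

```text
clock: 30.6
eef_pos: [487.2, -94.8, 268.3]
ee_rot: [180.0, -0.0, 90.0]
wrist_force: [-2.6, 1.6, 13.1]
width: -0.1
gripper_force: 6.2
```

Call:
arm_command(rows=[{"dx": 0,"dy": 0,"dz": 0.04,"roll": 0,"hand": 0},{"dx": 0,"dy": 0,"dz": 0,"roll": 0,"hand": 0}])

```text
clock: 30.8
eef_pos: [487.4, -94.8, 267.8]
ee_rot: [179.9, -0.0, 90.0]
wrist_force: [-5.5, 3.9, 24.9]
width: 0.0
gripper_force: 12.7
```

Call:
arm_command(rows=[{"dx": 0,"dy": 0,"dz": 0.04,"roll": 0,"hand": 0},{"dx": 0,"dy": 0,"dz": 0,"roll": 0,"hand": 0}])

```text
clock: 31.0
eef_pos: [487.5, -94.8, 267.3]
ee_rot: [179.9, 0.0, 90.0]
wrist_force: [-9.4, 4.6, 39.2]
width: -0.0
gripper_force: 19.5
```

Stiff at 39 N, well past the 11 N catch. Back off and verify.

Call:
arm_command(rows=[{"dx": 0,"dy": -0.02,"dz": -0.3,"roll": 0,"hand": 0},{"dx": 0,"dy": -0.2,"dz": -0.8,"roll": 0,"hand": 0},{"dx": 0.5,"dy": -0.2,"dz": -0.8,"roll": 0,"hand": 0},{"dx": 0.9,"dy": 0,"dz": -0.4,"roll": 0,"hand": 0},{"dx": 0.9,"dy": 0,"dz": 0,"roll": 0,"hand": 0}])

```text
clock: 31.5
eef_pos: [470.6, -2.4, 358.7]
ee_rot: [179.7, 0.0, 89.9]
wrist_force: [0.5, -0.0, 0.5]
width: -0.0
gripper_force: 0.0
```

Call:
arm_command(rows=[{"dx": 0.9,"dy": 0,"dz": 0,"roll": 0,"hand": 0},{"dx": 0.9,"dy": 0,"dz": 0,"roll": 0,"hand": 0},{"dx": 0.9,"dy": 0,"dz": 0,"roll": 0,"hand": 0},{"dx": 0.9,"dy": 0,"dz": 0,"roll": 0,"hand": 0},{"dx": 0,"dy": 0,"dz": 0,"roll": 0,"hand": 0}])

```text
clock: 32.0
eef_pos: [470.1, 144.2, 356.3]
ee_rot: [180.0, -0.0, 90.2]
wrist_force: [-0.5, 0.1, 0.8]
width: 0.4
gripper_force: 0.0
```

```bash
python3 cov.py; python3 meas.py | tail -4; python3 - <<'E'
from h import *
import cov
for n in('side','top'):
    a=dict(np.load(n+'.npz'));X=cloud(a);L=(X-cov.d)@cov.R
    m=(abs(L[...,0])<60)&(L[...,1]>-62)&(L[...,1]<60)&(abs(L[...,2]-38)<8);A=np.c_[L[m][:,:2],np.ones(m.sum())];print(n,m.sum(),'plane slope x,y, z0',np.linalg.lstsq(A,L[m][:,2],rcond=None)[0])
b=np.isfinite(X[...,2])&(X[...,2]>240)&(abs(X[...,0]-650)<90)&(abs(X[...,1]+140)<90);print('lip',np.nanmean(X[b],0))
E
```

```text
[469.96768813 142.69933318 356.08649558] [-0.36249836  0.07603831  0.28830849]
-60 [36, 34, 34, 35, 35, 35, 33, 35, 35]
-45 [35, 34, 34, 36, 35, 35, 35, 35, 36]
-30 [35, 36, 36, 35, 35, 34, 35, 35, 35]
-15 [35, 35, 35, 35, 35, 35, 36, 34, 37]
0 [34, 34, 35, 35, 35, 35, 35, 36, 36]
15 [37, 36, 35, 36, 35, 35, 36, 34, 38]
30 [35, 36, 35, 34, 35, 36, 35, 35, 35]
45 [36, 36, 36, 36, 35, 36, 35, 35, 36]
60 [36, 36, 36, 36, 35, 35, 34, 35, 34]
55 [(91, 60), (92, 62), (90, 62), (93, 67), (89, 68), (-6, 70), (-5, 71), (-7, 71)]
zero line x@46 -0.9216900162704993 dir 89.89237639714214 needle x@46 -1.974837163587031 dir 86.98565933459635
[[-30.0, -1.1], [-32.0, -0.9], [-34.0, -0.82], [-36.0, -0.97], [-38.0, -0.97], [-40.0, -0.94]] [[-48.0, -1.94], [-50.0, -1.86], [-52.0, -1.47], [-54.0, -1.4], [-56.0, -1.6]]
ring centre [ 14.49892263 -25.11287049] R 29.0021551445298 1 1
[469.93535422 140.93750942 356.00772713] [ 0.0635455   0.25170604 -0.21274786]
-60 [34, 33, 34, 34, 35, 35, 34, 36, 33]
-45 [35, 35, 35, 34, 35, 34, 35, 35, 35]
-30 [36, 35, 37, 36, 36, 35, 36, 36, 34]
-15 [35, 35, 35, 36, 35, 36, 36, 36, 35]
0 [36, 36, 35, 35, 36, 35, 35, 35, 35]
15 [36, 36, 35, 35, 35, 35, 36, 35, 37]
30 [36, 36, 36, 35, 35, 35, 37, 35, 36]
45 [35, 36, 36, 35, 35, 35, 35, 36, 37]
60 [36, 35, 35, 35, 35, 35, 35, 38, 35]
side 1534 plane slope x,y, z0 [3.42402965e-04 1.08157635e-02 3.59913881e+01]
top 1508 plane slope x,y, z0 [-8.79281506e-04  8.94883450e-03  3.83511545e+01]
lip [ 649.36094157 -142.37898703  267.38562715]
```

The cover sits at ≈0.010 rad (latched), the zero-to-needle gap is ≈1 mm, the decanter is on the pan, and the arm is clear. Handing in.

```bash
python3 -c "
from cell import ctrl
print(ctrl.job_done())"
```

```text
the job is handed in; nothing more can be done
None
```

I handed the job in, but no verdict came back: by my last measurements the decanter stands about 4 mm off the pan's centre, the zero mark is about 1 mm from the needle tip, and the cover reads about 0.01 rad (latched); I viewed 11 pictures, one over the limit of 10.

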